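Walk a whetstone end over end to its drying stand

ROBOT

A 7-joint arm with a two-finger parallel gripper is mounted at the origin on a cart in front of the work surface, level with it; the furniture and walls round the work are solid. World frame = base frame: x ahead of the robot, y to its left, z up, the work surface at z = 0. Lengths are in m, angles in rad, forces in N, time in s.
With the tool pointing down it reaches from about 0.425 to 0.925 m from the base axis. Payload 6.8 kg.
Tool frame: the origin (TCP) lies on the mounting face of the last link; the fingertips stand 173 mm ahead of it and the grasp point (between the pads) lies 155 mm ahead of it; z points along the fingers, y is the line along which they close (so a half turn about z gives the same grasp; the last joint's range is limited). The gripper opens to 85 mm and grips with 20 to 120 N. Pads are 22 mm wide; open, the fingers measure 114 mm over their backs; the gripper's body (76 mm by 85 mm) begins 54 mm behind the grasp point. The pads swing forward as they close: fully open they stand 13 mm farther back than shut.
Start: joints at [-1.422, 0.477, 0.022, 1.555, -0.011, 1.109, -0.083], TCP at [0.171, 0.653, 0.405] pointing down, gripper open.
Joint ranges: [-2.96, 2.96], [-0.34, 2.1], [-1.41, 1.46], [0.24, 2.44], [-1.37, 4.51], [0.17, 1.92], [-2.96, 2.96]. Speed limits (rad/s): [2.39, 2.39, 3.14, 3.14, 3.14, 3.14, 3.14].

INTERFACE

Orientations are given as a rotation vector (axis times angle).
In Python, from bench import r gives the robot as it stands.
- The arm moves only by the tool arm_command, never from a script. Its argument "plan" is a list of rows, each an object of numbers: "claw": the closure, from 0 (fully open) to 1 (shut); "tx", "ty", "tz": the shift along the tool's x, y, z in m; "ax", "ay", "az": the turn, a rotation vector about the tool's x, y, z in degrees. A call has exactly 10 rows; each row shifts and turns the commanded pose from where the row before left it, along the tool's axes as they then stand; what a row does not reach is not made up. A row lasts 1/12 s, in which the tool goes at most 41.7 mm and 7.16 degrees, less where a joint would pass 70% of its speed; a pose out of reach is approached as far as the arm can. A call is refused whole if a number of a shift passes 0.0417 or a number of a turn 7.16, either way. A call with a gripper value outside its range is refused whole. The fingers move at their own pace and stop on an object; "squeeze" is the grip in N (left out, the last holds). Time passes only in rows, so rows that do not move let the fingers close, or fill a call up. It gives the time, the measured TCP pose, the force, the opening and the grip force at its end, in the units of the state.
- r.get_obs(): the state, without advancing time (a new reading comes with each control period).
- r.grab_frame(name): name is "side" or "top"; returns the picture (420x560x3 uint8, red, green, blue); there is no depth.
- r.camera_model(name): a dict with "fx", "fy", "cx", "cy" (pixels), "k1" (the pictures are not rectified: a ray, as slopes to the right and down, at radius r is drawn at 1 + k1 r^2 times it, then the intrinsics apply), "position" and "orientation" of the camera in the world. Camera axes: x right, y up, looking along -z (the intrinsics and any distortion apply to the point x, -y, -z); pixel columns grow to the right and rows downward; lengths in m; the calibration is good to about 2 mm. A picture is of the moment at which its call begins. camera_model takes no time and is no camera call.
- r.hand_in(): hands the job in; it is judged then, once.
Trained networks look in the newest picture that a camera, given by its name, has taken for a name from the list of things; names that differ only in an ending like _2 or _b are one class to them, and where a whole thing is asked for, a point or a joint stands for the part that bears it (a point fixed in the world has none). Each returns a list of dicts, best first, with "confidence" (0 to 1); they miss things now and then, are a little off and sometimes report something else, mostly with a low value. They report only what shows in the picture. A call takes as long as a camera call.
- r.boxes_of(target, camera): "location" ([x, y, z] in m, in the coordinates of the camera as it stood for that picture, good to about 4 mm: the middle of the surface that is visible of it).
- r.tip_of(target, camera): "location" ([x, y, z] in m, in the coordinates of the camera as it stood for that picture, good to about 4 mm: a listed point, or the origin of a listed thing).
The state is a dict: "clock": time; "joints": joint angles; "qvel": joint speeds; "tau": joint torques, N m; "tcp_pos": TCP position; "orientation": TCP orientation; "contact_force": force on the tool from outside, world axes, zero at the start; "moment": the same for the moment, N m; "grip_width": finger opening in m; "gripper_force": force on a finger pad.
Only numpy, scipy, OpenCV 4.12 (cv2) and the standard library are available. Lean on these libraries where they do the work, as an engineer would, in place of code of your own. Each camera call takes 0.05 s, during which the arm holds its last target. There are 200 camera calls.

TASK

Put the wet whetstone on the wooden drying stand by walking it end over end: stand it up on the end nearer the stand and let go, tip it on over towards the stand until it lies on the worktop with its other face up and let go, then raise it on its other end, step that end over the stand's near low rail, and leave it leaning squarely against the stand's top bar with its foot on the worktop behind that rail, on the side it came from. Always keep one end down by the worktop (lifted no more than it takes to step over the low rail), set the stone down rather than let it fall, and leave the salt shaker, teaspoon, shot glass and tea caddy where they stand.

Things in the scene. Friction and masses are not known exactly. Their poses are not given: they have to be found in the camera images.
- whetstone: loose two-layer sharpening stone, a square-edged block 160 x 50 x 26 mm, 0.4 to 0.65 kg; lies flat at the start, steady when stood on an end. Origin: centre of its underside as it lies at the start; x along its 160 mm length, y across its 50 mm width, z through its 26 mm thickness (up at the start). At the start its x points roughly to the robot's left (+y)
- end_plus (a point): centre of the stone's end face at its own +x end (80 mm from the middle, 13 mm above the underside)
- end_minus (a point): centre of the stone's end face at its own -x end (80 mm from the middle, 13 mm above the underside)
- drying_stand: light wooden drying stand, fixed, the same on both sides (+y, -y), no base plate. Origin on the worktop below the middle of its top bar; x along its bars, y across it, z up. Skids 176 mm long in y, 16 mm high at x = +-50 mm, 88 mm clear between; posts 108 mm high at their middles. One of stone and stand is to the left, the other to the right, either way round, 0.37 to 0.49 m apart in y
- top_bar (a point): middle of the stand's top bar, on its axis, 98 mm high; round, 14 mm thick, along the stand's x. A 10 mm bar lies below it, axis 35 mm high
- rail_plus (a point): middle of the stand's low rail at its y = +76 mm, on its axis, 8 mm high; round, 12 mm thick, along x, its top 14 mm above the worktop; bare worktop between rail and bar
- rail_minus (a point): the same low rail at the stand's y = -76 mm
- salt_shaker: loose salt shaker, 44 mm across, 90 mm tall, standing just behind the path from stone to stand; origin at the centre of its underside, z up. Leave it alone
- teaspoon: loose steel teaspoon, 137 x 28 x 13 mm, lying roughly along y behind the path; origin at the centre of its underside, x along its length. Leave it alone
- tea_caddy: loose cream tea caddy with wooden lid, 102 mm across, 140 mm tall, behind the path; origin at the centre of its underside. Leave it alone
- shot_glass: loose shot glass, 48 mm across, 61 mm tall, just behind the path from stone to stand; origin at the centre of its underside. Leave it alone

How it is judged:
On the way, in this order (a step that is already met when the one before it is completed fails the run):
1. the stone stands upright on one end on the worktop, let go ((angle between whetstone's own x axis and vertical below 0.1 rad or angle between whetstone's own x axis and vertical above 3.04159 rad) and height (world z) of any of end_plus, end_minus below 0.008 m and contact force between the fingers and whetstone below 0.3 N), for 0.3 s.
2. the stone lies flat on the worktop with its other face up, let go (angle between whetstone's own z axis and vertical above 3.04159 rad and height (world z) of each of end_plus, end_minus below 0.02 m and contact force between the fingers and whetstone below 0.3 N), for 0.3 s.
At the end, for the whole second after the job is handed in: the stone rests on the end first farther from the stand, on the side it came from, that end under 16 mm high, 20 to 70 mm from the bar's plane (y) and within 35 mm of its middle (x); it leans 0.12 to 0.5 rad from upright onto the top bar, its width along the bar within 0.2 rad (((y of end_plus in the frame of drying_stand between 0.02 and 0.07 m and x of end_plus in the frame of drying_stand between -0.035 and 0.035 m and height (world z) of end_plus below 0.016 m and angle between whetstone's own x axis and vertical between 2.64159 and 3.02159 rad) or (y of end_minus in the frame of drying_stand between -0.07 and -0.02 m and x of end_minus in the frame of drying_stand between -0.035 and 0.035 m and height (world z) of end_minus below 0.016 m and angle between whetstone's own x axis and vertical between 0.12 and 0.5 rad)) and angle between the y axis of whetstone and the x axis of drying_stand, either way round below 0.2 rad and linear speed of whetstone below 0.02 m/s and angular speed of whetstone below 0.1 rad/s); the robot touches nothing.
It fails at once if the stone is lifted clear: the centres of both its ends are more than 50 mm above the worktop (height (world z) of each of end_plus, end_minus above 0.05 m).
It fails at once if the stone falls or is thrown (its origin moves faster than 0.8 m/s) (linear speed of whetstone above 0.8 m/s).
It fails at once if the salt shaker is shifted more than 30 mm or tipped (distance of salt_shaker from where it was at the start of the episode above 0.03 m or angle between salt_shaker's own z axis and vertical above 0.35 rad).
It fails at once if the teaspoon is shifted more than 30 mm (distance of teaspoon from where it was at the start of the episode above 0.03 m).
It fails at once if the shot glass or the tea caddy is shifted more than 30 mm or tipped ((distance of shot_glass from where it was at the start of the episode above 0.03 m or angle between shot_glass's own z axis and vertical above 0.35 rad) or (distance of tea_caddy from where it was at the start of the episode above 0.03 m or angle between tea_caddy's own z axis and vertical above 0.35 rad)).
It also fails if it takes over 72 s, if anything falls off the work surface, if the arm or the gripper's body presses on something with over 40 N, if the wrist force passes 120 N, or if a joint passes its speed limit or range.

## Working session

There is one attempt and no reset: what is moved stays moved. The work goes in short steps, Python scripts to look and compute and a tool call to move; the robot and the scene stay as the last step left them, time stands still between calls to the robot, and variables do not carry over. Pictures are saved under pics/ and viewed, at most 10 in all, crops included, and the job is handed in when it is done.

Besides the shell and the picture viewer there is one more tool, called after ">>>" as name(argument=value, ...), one argument or row to a line, values as JSON. arm_command: Moves the arm, as the interface text tells. Its arguments: {"type":"object","properties":{"plan":{"type":"array","items":{"type":"object","properties":{"claw":{"type":"number"},"tx":{"type":"number"},"ty":{"type":"number"},"tz":{"type":"number"},"ax":{"type":"number"},"ay":{"type":"number"},"az":{"type":"number"}}}},"squeeze":{"type":"number"}},"required":["plan"]}

```bash
ls; mkdir -p pics; cat > h.py <<'E'
import numpy as np, cv2
from scipy.spatial.transform import Rotation as R
from bench import r
def cam(name):
    m=r.camera_model(name); o=np.array(m["orientation"],float)
    Rm=R.from_rotvec(o).as_matrix() if o.size==3 else (o if o.shape==(3,3) else None)
    return m,Rm,np.array(m["position"])
def w(name,loc):
    m,Rm,p=cam(name); return p+Rm@np.array(loc)
def find(t,name,f="tip_of",k=1):
    return [(np.round(w(name,d["location"]),4).tolist(),round(d["confidence"],2)) for d in getattr(r,f)(t,name)[:k]]
def save(name,fn):
    im=r.grab_frame(name); cv2.imwrite("pics/"+fn,im[:,:,::-1]); return im
E
python3 - <<'E'
from h import *
for c in ("side","top"):
    save(c,c+"0.png"); print(c,r.camera_model(c))
    for t in ("whetstone","end_plus","end_minus","drying_stand","top_bar","rail_plus","rail_minus","salt_shaker","teaspoon","tea_caddy","shot_glass"):
        print(t,find(t,c,k=2))
print(r.get_obs())
E
```

```text
pics
side {'fx': 495.6365428986359, 'fy': 495.6365428986359, 'cx': 285.22984502692526, 'cy': 209.53740441295125, 'k1': 0.024070251688994636, 'position': array([ 0.46203425, -0.6375598 ,  1.02682248]), 'orientation': array([ 0.65711049, -0.0489023 , -0.09602022])}
whetstone []
end_plus [([0.4747, -0.0691, 0.0116], 0.67), ([0.4615, -0.1433, 0.0008], 0.31)]
end_minus [([0.4377, -0.2244, 0.0138], 0.63), ([0.431, 0.2575, -0.0002], 0.56)]
drying_stand [([0.43, 0.2589, -0.0023], 0.89)]
top_bar [([0.4291, 0.2567, 0.0985], 0.75)]
rail_plus [([0.4143, 0.335, 0.0048], 0.71), ([0.4311, 0.2581, 0.0016], 0.65)]
rail_minus [([0.4297, 0.2528, 0.0017], 0.62), ([0.4348, 0.1838, 0.0101], 0.59)]
salt_shaker [([0.5663, 0.001, -0.0009], 0.96)]
teaspoon [([0.6434, -0.1373, 0.0025], 0.51)]
tea_caddy [([0.6988, 0.1158, 0.0014], 0.72)]
shot_glass [([0.5691, 0.122, 0.0001], 0.95)]
top {'fx': 532.6595128043906, 'fy': 532.6595128043906, 'cx': 273.86113136963604, 'cy': 201.6442776825435, 'k1': -0.11602542790456093, 'position': array([0.45962974, 0.07342376, 1.38583297]), 'orientation': array([ 0.03350595, -0.0702
[... 549 characters left out ...]
ray([-1.42210347,  0.47700921,  0.02237168,  1.55540292, -0.01149472,
        1.10932373, -0.08307884]), 'qvel': array([-1.60390742e-04, -5.39643890e-04,  8.51507193e-04,  5.16963958e-04,
        4.96957859e-05, -5.21405209e-04, -9.37015480e-04]), 'tau': array([-3.58215475e-04, -5.96326196e+01,  1.60636336e+00, -2.81545311e+01,
        1.25014244e-02,  1.67557235e-03, -2.86975035e-05]), 'tcp_pos': array([0.17142081, 0.65287965, 0.40469994]), 'orientation': array([-4.02216154e-01, -3.11571617e+00,  2.18522212e-05]), 'contact_force': array([-0.0762611 ,  0.76214708,  0.14469921]), 'moment': array([ 0.01509436,  0.05871324, -0.0026512 ]), 'gripper_force': 0.0, 'grip_width': 0.08530572218770363}
```

View pics/top0.png

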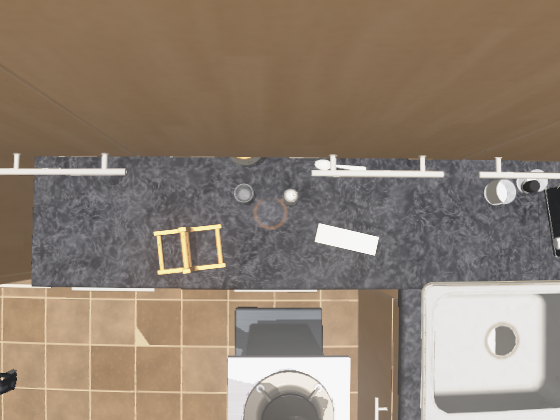

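View pics/side0.png

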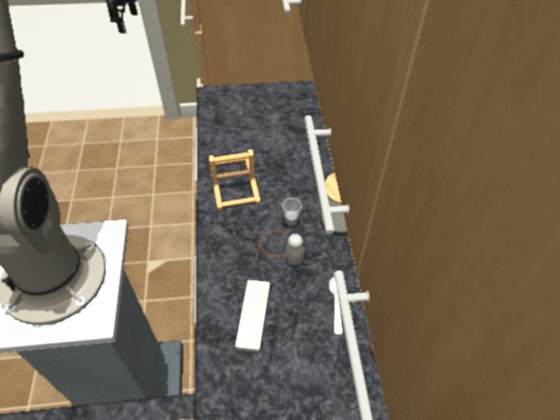

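The top view shows the stone at about (347,239), the stand at (190,249), the shaker at (291,195) and the glass at (243,193), which agrees with the networks. I'll swing the arm round the base towards the stone.

>>> arm_command(
  plan=[
    {"tx":-0.033,"ty":-0.006,"az":2.9,"claw":0},
    {"tx":-0.033,"ty":-0.006,"az":2.9},
    {"tx":-0.033,"ty":-0.006,"az":2.9},
    {"tx":-0.033,"ty":-0.006,"az":2.9},
    {"tx":-0.033,"ty":-0.006,"az":2.9},
    {"tx":-0.033,"ty":-0.006,"az":2.9},
    {"tx":-0.033,"ty":-0.006,"az":2.9},
    {"tx":-0.033,"ty":-0.006,"az":2.9},
    {"tx":-0.033,"ty":-0.006,"az":2.9},
    {"tx":-0.033,"ty":-0.006,"az":2.9},
  ],
)

```text
invalid input at $.plan[0]: expected keys claw, tx, ty, tz, ax, ay, az
```

```bash
python3 - <<'E'
from h import *
o=r.get_obs(); print(o["clock"],o["joints"].round(3),o["tcp_pos"].round(4)); print(R.from_rotvec(o["orientation"]).as_matrix().round(3))
E
```

```text
1.2 [-1.422  0.477  0.022  1.555 -0.011  1.109 -0.083] [0.1714 0.6529 0.4047]
[[-0.967  0.254 -0.   ]
 [ 0.254  0.967 -0.   ]
 [ 0.    -0.    -1.   ]]
```

>>> arm_command(
  plan=[
    {"claw":0,"tx":-0.033,"ty":-0.006,"tz":0,"ax":0,"ay":0,"az":2.9},
    {"claw":0,"tx":-0.033,"ty":-0.006,"tz":0,"ax":0,"ay":0,"az":2.9},
    {"claw":0,"tx":-0.033,"ty":-0.006,"tz":0,"ax":0,"ay":0,"az":2.9},
    {"claw":0,"tx":-0.033,"ty":-0.006,"tz":0,"ax":0,"ay":0,"az":2.9},
    {"claw":0,"tx":-0.033,"ty":-0.006,"tz":0,"ax":0,"ay":0,"az":2.9},
    {"claw":0,"tx":-0.033,"ty":-0.006,"tz":0,"ax":0,"ay":0,"az":2.9},
    {"claw":0,"tx":-0.033,"ty":-0.006,"tz":0,"ax":0,"ay":0,"az":2.9},
    {"claw":0,"tx":-0.033,"ty":-0.006,"tz":0,"ax":0,"ay":0,"az":2.9},
    {"claw":0,"tx":-0.033,"ty":-0.006,"tz":0,"ax":0,"ay":0,"az":2.9},
    {"claw":0,"tx":-0.033,"ty":-0.006,"tz":0,"ax":0,"ay":0,"az":2.9},
  ],
)

```text
clock: 2.03
tcp_pos: [0.4338, 0.447, 0.4049]
orientation: [1.173, 2.914, 0.001]
contact_force: [0.0, 0.9, 0.5]
grip_width: 0.0852
gripper_force: 0.0
```

```bash
cat >> h.py <<'E'
def st():
    o=r.get_obs(); M=R.from_rotvec(o["orientation"]).as_matrix()
    print(round(o["clock"],2),"q",o["joints"].round(2).tolist(),"p",o["tcp_pos"].round(4).tolist(),"F",np.round(o["contact_force"],1).tolist(),"w",round(o["grip_width"],4),"g",round(o["gripper_force"],1))
    print("grasp",(o["tcp_pos"]+M[:,2]*.155).round(4).tolist(),"y",M[:,1].round(3).tolist(),"z",M[:,2].round(3).tolist())
    return o["tcp_pos"],M
def pose(g,h,tilt):
    """TCP pose: grasp point g, heading h of the path (rad, from +y towards -x), tilt (deg) of the hand back from the path"""
    d=np.array([-np.sin(h),np.cos(h),0]); y=np.array([np.cos(h),np.sin(h),0]); t=np.radians(tilt)
    z=np.sin(t)*d-np.cos(t)*np.array([0,0,1.]); M=np.c_[np.cross(y,z),y,z]
    return np.array(g)-.155*z,M
def rows(p,M,p1,M1,n):
    """constant row (screw motion) for n rows from (p,M) to (p1,M1)"""
    from scipy.linalg import logm,expm
    T=np.eye(4);T[:3,:3]=M;T[:3,3]=p;S=np.eye(4);S[:3,:3]=M1;S[:3,3]=p1
    D=expm(np.real(logm(np.linalg.inv(T)@S))/n)
    print(n,"x  t",D[:3,3].round(4).tolist()," a",np.degrees(R.from_matrix(D[:3,:3]).as_rotvec()).round(2).tolist())
E
python3 -c "
from h import *
st()"
```

```text
2.03 q [-1.06, 0.39, 0.21, 1.7, -0.09, 1.06, -0.01] p [0.4338, 0.447, 0.4049] F [0.0, 0.9, 0.5] w 0.0852 g 0.0
grasp [0.4339, 0.4471, 0.2499] y [0.693, 0.721, 0.001] z [0.0, 0.0, -1.0]
```

```bash
python3 - <<'E'
from h import *
p,M=st()
h=-.2267; d=np.array([-np.sin(h),np.cos(h),0])
g=np.array([.4561,-.146,.021])-.060*d
p1,M1=pose(g,h,45); p2=p1-.09*M1[:,2]
print(p1,p2); rows(p,M,p2,M1,20)
from scipy.spatial.transform import Slerp
E
```

```text
2.03 q [-1.06, 0.39, 0.21, 1.7, -0.09, 1.06, -0.01] p [0.4338, 0.447, 0.4049] F [0.0, 0.9, 0.5] w 0.0852 g 0.0
grasp [0.4339, 0.4471, 0.2499] y [0.693, 0.721, 0.001] z [0.0, 0.0, -1.0]
[ 0.41797981 -0.31126203  0.13060155] [ 0.40367597 -0.37327332  0.19424116]
20 x  t [-0.0419, -0.0163, -0.006]  a [-1.16, 2.04, 2.8]
```

>>> arm_command(
  plan=[
    {"claw":0,"tx":-0.035,"ty":-0.0135,"tz":-0.005,"ax":-1,"ay":1.7,"az":2.35},
    {"claw":0,"tx":-0.035,"ty":-0.0135,"tz":-0.005,"ax":-1,"ay":1.7,"az":2.35},
    {"claw":0,"tx":-0.035,"ty":-0.0135,"tz":-0.005,"ax":-1,"ay":1.7,"az":2.35},
    {"claw":0,"tx":-0.035,"ty":-0.0135,"tz":-0.005,"ax":-1,"ay":1.7,"az":2.35},
    {"claw":0,"tx":-0.035,"ty":-0.0135,"tz":-0.005,"ax":-1,"ay":1.7,"az":2.35},
    {"claw":0,"tx":-0.035,"ty":-0.0135,"tz":-0.005,"ax":-1,"ay":1.7,"az":2.35},
    {"claw":0,"tx":-0.035,"ty":-0.0135,"tz":-0.005,"ax":-1,"ay":1.7,"az":2.35},
    {"claw":0,"tx":-0.035,"ty":-0.0135,"tz":-0.005,"ax":-1,"ay":1.7,"az":2.35},
    {"claw":0,"tx":-0.035,"ty":-0.0135,"tz":-0.005,"ax":-1,"ay":1.7,"az":2.35},
    {"claw":0,"tx":-0.035,"ty":-0.0135,"tz":-0.005,"ax":-1,"ay":1.7,"az":2.35},
  ],
)

```text
clock: 2.87
tcp_pos: [0.527, 0.0845, 0.397]
orientation: [-1.616, -2.416, -0.401]
contact_force: [0.4, 1.0, 0.1]
grip_width: 0.0854
gripper_force: 0.0
```

```bash
python3 - <<'E'
from h import *
p,M=st()
h=-.2267; d=np.array([-np.sin(h),np.cos(h),0])
g=np.array([.4561,-.146,.021])-.060*d
p1,M1=pose(g,h,45); p2=p1-.09*M1[:,2]
rows(p,M,p2,M1,10); rows(p,M,p2,M1,20)
E
```

```text
2.87 q [-0.47, 0.26, 0.34, 1.94, -0.52, 1.0, 0.55] p [0.527, 0.0845, 0.397] F [0.4, 1.0, 0.1] w 0.0854 g 0.0
grasp [0.5238, 0.1366, 0.2511] y [0.925, 0.363, 0.109] z [-0.021, 0.336, -0.941]
10 x  t [-0.0487, -0.019, -0.0071]  a [-1.31, 2.36, 3.26]
20 x  t [-0.0245, -0.0091, -0.0038]  a [-0.65, 1.18, 1.63]
```

>>> arm_command(
  plan=[
    {"claw":0,"tx":-0.034,"ty":-0.0135,"tz":-0.005,"ax":-0.95,"ay":1.7,"az":2.35},
    {"claw":0,"tx":-0.034,"ty":-0.0135,"tz":-0.005,"ax":-0.95,"ay":1.7,"az":2.35},
    {"claw":0,"tx":-0.034,"ty":-0.0135,"tz":-0.005,"ax":-0.95,"ay":1.7,"az":2.35},
    {"claw":0,"tx":-0.034,"ty":-0.0135,"tz":-0.005,"ax":-0.95,"ay":1.7,"az":2.35},
    {"claw":0,"tx":-0.034,"ty":-0.0135,"tz":-0.005,"ax":-0.95,"ay":1.7,"az":2.35},
    {"claw":0,"tx":-0.034,"ty":-0.0135,"tz":-0.005,"ax":-0.95,"ay":1.7,"az":2.35},
    {"claw":0,"tx":-0.034,"ty":-0.0135,"tz":-0.005,"ax":-0.95,"ay":1.7,"az":2.35},
    {"claw":0,"tx":-0.034,"ty":-0.0135,"tz":-0.005,"ax":-0.95,"ay":1.7,"az":2.35},
    {"claw":0,"tx":-0.034,"ty":-0.0135,"tz":-0.005,"ax":-0.95,"ay":1.7,"az":2.35},
    {"claw":0,"tx":-0.034,"ty":-0.0135,"tz":-0.005,"ax":-0.95,"ay":1.7,"az":2.35},
  ],
)

```text
clock: 3.7
tcp_pos: [0.4633, -0.2524, 0.2717]
orientation: [-1.907, -1.823, -0.718]
contact_force: [0.0, -0.9, 0.0]
grip_width: 0.0852
gripper_force: 0.0
```

```bash
python3 - <<'E'
from h import *
p,M=st()
for c in ("side","top"):
    r.grab_frame(c)
    for t in ("whetstone","end_plus","end_minus"): print(c,t,find(t,c))
h=-.2267; d=np.array([-np.sin(h),np.cos(h),0])
g=np.array([.4561,-.146,.021])-.060*d
p1,M1=pose(g,h,45); p2=p1-.09*M1[:,2]
rows(p,M,p2,M1,10)
E
```

```text
3.7 q [0.2, 0.56, 0.46, 1.97, -0.88, 1.23, 1.14] p [0.4633, -0.2524, 0.2717] F [0.0, -0.9, 0.0] w 0.0852 g 0.0
grasp [0.4767, -0.1575, 0.1499] y [0.996, -0.065, 0.059] z [0.087, 0.612, -0.786]
side whetstone []
side end_plus []
side end_minus []
top whetstone [([0.4558, -0.1459, 0.0024], 0.88)]
top end_plus [([0.4745, -0.0678, 0.0151], 0.69)]
top end_minus [([0.4376, -0.2231, 0.0133], 0.6)]
10 x  t [-0.0147, -0.0045, -0.0027]  a [-0.36, 0.66, 0.92]
```

>>> arm_command(
  plan=[
    {"claw":0,"tx":-0.0147,"ty":-0.0045,"tz":-0.0027,"ax":-0.36,"ay":0.66,"az":0.92},
    {"claw":0,"tx":-0.0147,"ty":-0.0045,"tz":-0.0027,"ax":-0.36,"ay":0.66,"az":0.92},
    {"claw":0,"tx":-0.0147,"ty":-0.0045,"tz":-0.0027,"ax":-0.36,"ay":0.66,"az":0.92},
    {"claw":0,"tx":-0.0147,"ty":-0.0045,"tz":-0.0027,"ax":-0.36,"ay":0.66,"az":0.92},
    {"claw":0,"tx":-0.0147,"ty":-0.0045,"tz":-0.0027,"ax":-0.36,"ay":0.66,"az":0.92},
    {"claw":0,"tx":-0.0147,"ty":-0.0045,"tz":-0.0027,"ax":-0.36,"ay":0.66,"az":0.92},
    {"claw":0,"tx":-0.0147,"ty":-0.0045,"tz":-0.0027,"ax":-0.36,"ay":0.66,"az":0.92},
    {"claw":0,"tx":-0.0147,"ty":-0.0045,"tz":-0.0027,"ax":-0.36,"ay":0.66,"az":0.92},
    {"claw":0,"tx":-0.0147,"ty":-0.0045,"tz":-0.0027,"ax":-0.36,"ay":0.66,"az":0.92},
    {"claw":0,"tx":-0.0147,"ty":-0.0045,"tz":-0.0027,"ax":-0.36,"ay":0.66,"az":0.92},
  ],
)

```text
clock: 4.93
tcp_pos: [0.405, -0.3715, 0.1945]
orientation: [-1.978, -1.579, -0.818]
contact_force: [0.3, 0.1, -0.1]
grip_width: 0.0852
gripper_force: 0.0
```

```bash
python3 - <<'E'
from h import *
p,M=st()
h=-.2267; d=np.array([-np.sin(h),np.cos(h),0])
g=np.array([.4561,-.146,.021])-.060*d
p1,M1=pose(g,h,45)
rows(p,M,p1,M1,10)
E
```

```text
4.93 q [0.45, 0.77, 0.47, 1.89, -0.93, 1.35, 1.27] p [0.405, -0.3715, 0.1945] F [0.3, 0.1, -0.1] w 0.0852 g 0.0
grasp [0.4293, -0.2648, 0.0847] y [0.975, -0.221, -0.0] z [0.156, 0.689, -0.708]
10 x  t [-0.0002, -0.0001, 0.0089]  a [-0.01, 0.01, 0.01]
```

>>> arm_command(
  plan=[
    {"claw":0,"tx":-0.0003,"ty":0,"tz":0.0149,"ax":0,"ay":0,"az":0},
    {"claw":0,"tx":-0.0003,"ty":0,"tz":0.0149,"ax":0,"ay":0,"az":0},
    {"claw":0,"tx":-0.0003,"ty":0,"tz":0.0149,"ax":0,"ay":0,"az":0},
    {"claw":0,"tx":-0.0003,"ty":0,"tz":0.0149,"ax":0,"ay":0,"az":0},
    {"claw":0,"tx":-0.0003,"ty":0,"tz":0.0149,"ax":0,"ay":0,"az":0},
    {"claw":0,"tx":-0.0003,"ty":0,"tz":0.0149,"ax":0,"ay":0,"az":0},
    {"claw":0,"tx":0,"ty":0,"tz":0,"ax":0,"ay":0,"az":0},
    {"claw":1,"tx":0,"ty":0,"tz":0,"ax":0,"ay":0,"az":0},
    {"claw":1,"tx":0,"ty":0,"tz":0,"ax":0,"ay":0,"az":0},
    {"claw":1,"tx":0,"ty":0,"tz":0,"ax":0,"ay":0,"az":0},
  ],
  squeeze=90,
)

```text
clock: 5.77
tcp_pos: [0.4177, -0.3126, 0.1301]
orientation: [-1.982, -1.577, -0.817]
contact_force: [-0.8, -0.7, 2.1]
grip_width: 0.0515
gripper_force: 1.8
```

```bash
python3 - <<'E'
from h import *
p,M=st()
r.grab_frame("top")
for t in ("whetstone","end_plus","end_minus"): print(t,find(t,"top"))
E
```

```text
5.77 q [0.41, 0.84, 0.4, 1.97, -1.04, 1.22, 1.34] p [0.4177, -0.3126, 0.1301] F [-0.8, -0.7, 2.1] w 0.0515 g 1.8
grasp [0.4422, -0.206, 0.0202] y [0.974, -0.224, -0.001] z [0.158, 0.687, -0.709]
whetstone [([0.4562, -0.1486, 0.0037], 0.86)]
end_plus [([0.4724, -0.0683, 0.0155], 0.57)]
end_minus [([0.4413, -0.2217, 0.014], 0.86)]
```

```bash
cat >> h.py <<'E'
Z=np.array([0,0,1.])
def stone(pt,loc,a,h):
    """stone 4x4 with own point loc at pt; tip angle a deg (0 lies, 90 on end_plus, 180 over, 270 on end_minus)"""
    d=np.array([-np.sin(h),np.cos(h),0]); a=np.radians(a)
    x=np.cos(a)*d-np.sin(a)*Z; z=np.sin(a)*d+np.cos(a)*Z
    S=np.eye(4); S[:3,:3]=np.c_[x,np.cross(z,x),z]; S[:3,3]=np.array(pt)-S[:3,:3]@np.array(loc); return S
C=np.array([[x,y,z,1] for x in(-.08,.08) for y in(-.025,.025) for z in(0,.026)]).T
def carry(T,S0,S1,n):
    """row that carries the held stone from S0 to S1 in n rows; returns new tool pose"""
    from scipy.linalg import logm,expm
    T1=S1@np.linalg.inv(S0)@T; L=np.real(logm(np.linalg.inv(T)@T1))
    D=expm(L/n); print(n,"x t",D[:3,3].round(4).tolist(),"a",np.degrees(R.from_matrix(D[:3,:3]).as_rotvec()).round(2).tolist(),
      "lowest",[round(float((T@expm(L*k/8)@np.linalg.inv(T)@S0@C)[2].min()),4) for k in range(9)],"tcp",T1[:3,3].round(3).tolist(),"tilt",round(float(np.degrees(np.arcsin(T1[1,2]))),1))
    return T1
def tool():
    p,M=st(); T=np.eye(4);T[:3,:3]=M;T[:3,3]=p; return T
E
python3 - <<'E'
from h import *
T=tool(); h=-.226; d=np.array([-np.sin(h),np.cos(h),0])
S=stone([.4563,-.1456,0],[0,0,0],0,h)
e=S@[.08,0,0,1]; print(e)
A=stone(e[:3]+[0,0,.003],[.08,0,0],40,h)
B=stone([.465,-.069,.003],[.08,0,0],90,.11)
Bd=stone([.465,-.069,.0003],[.08,0,0],90,.11)
T=carry(T,S,A,9); T=carry(T,A,B,12); T=carry(T,B,Bd,3)
E
```

```text
5.97 q [0.41, 0.83, 0.4, 1.97, -1.04, 1.22, 1.34] p [0.4177, -0.313, 0.1304] F [-0.5, -3.2, 5.3] w 0.0482 g 93.8
grasp [0.4422, -0.2065, 0.0205] y [0.974, -0.225, 0.0] z [0.159, 0.687, -0.709]
[ 0.47422648 -0.06763436  0.          1.        ]
9 x t [0.0213, -0.0, -0.0062] a [-0.0, -4.44, -0.0] lowest [-0.0, 0.0004, 0.0007, 0.0011, 0.0015, 0.0019, 0.0023, 0.0026, 0.003] tcp [0.45, -0.174, 0.265] tilt 4.7
12 x t [0.0195, -0.0014, -0.0055] a [-0.57, -4.12, -1.56] lowest [0.003, 0.0025, 0.0022, 0.0019, 0.0019, 0.0019, 0.0021, 0.0025, 0.003] tcp [0.451, 0.061, 0.255] tilt -44.8
3 x t [0.0006, -0.0, 0.0006] a [-0.0, 0.0, -0.0] lowest [0.003, 0.0027, 0.0023, 0.002, 0.0017, 0.0013, 0.001, 0.0006, 0.0003] tcp [0.451, 0.061, 0.252] tilt -44.8
```

>>> arm_command(
  plan=[
    {"claw":1,"tx":0.0213,"ty":0,"tz":-0.0062,"ax":0,"ay":-4.44,"az":0},
    {"claw":1,"tx":0.0213,"ty":0,"tz":-0.0062,"ax":0,"ay":-4.44,"az":0},
    {"claw":1,"tx":0.0213,"ty":0,"tz":-0.0062,"ax":0,"ay":-4.44,"az":0},
    {"claw":1,"tx":0.0213,"ty":0,"tz":-0.0062,"ax":0,"ay":-4.44,"az":0},
    {"claw":1,"tx":0.0213,"ty":0,"tz":-0.0062,"ax":0,"ay":-4.44,"az":0},
    {"claw":1,"tx":0.0213,"ty":0,"tz":-0.0062,"ax":0,"ay":-4.44,"az":0},
    {"claw":1,"tx":0.0213,"ty":0,"tz":-0.0062,"ax":0,"ay":-4.44,"az":0},
    {"claw":1,"tx":0.0213,"ty":0,"tz":-0.0062,"ax":0,"ay":-4.44,"az":0},
    {"claw":1,"tx":0.0213,"ty":0,"tz":-0.0062,"ax":0,"ay":-4.44,"az":0},
    {"claw":1,"tx":0,"ty":0,"tz":0,"ax":0,"ay":0,"az":0},
  ],
)

```text
clock: 6.8
tcp_pos: [0.452, -0.1664, 0.2644]
orientation: [-2.401, -1.936, -0.102]
contact_force: [0.2, 1.1, -4.8]
grip_width: 0.0482
gripper_force: 93.5
```

```bash
python3 - <<'E'
from h import *
st(); save("side","side1.png")
for t in ("whetstone","end_plus","end_minus"): print(t,find(t,"side"))
r.grab_frame("top")
for t in ("whetstone","end_plus","end_minus"): print(t,find(t,"top"))
E
```

```text
6.8 q [-0.37, 0.47, 0.78, 2.16, -0.63, 0.75, 0.63] p [0.452, -0.1664, 0.2644] F [0.2, 1.1, -4.8] w 0.0482 g 93.5
grasp [0.4546, -0.1534, 0.11] y [0.977, -0.212, -0.001] z [0.017, 0.084, -0.996]
whetstone [([0.4703, -0.118, 0.0553], 0.63)]
end_plus []
end_minus [([0.454, -0.1689, 0.1162], 0.64)]
whetstone [([0.4577, -0.1262, 0.0561], 0.96)]
end_plus [([0.4753, -0.0577, 0.0154], 0.57)]
end_minus [([0.4463, -0.1765, 0.1182], 0.59)]
```

View pics/side1.png

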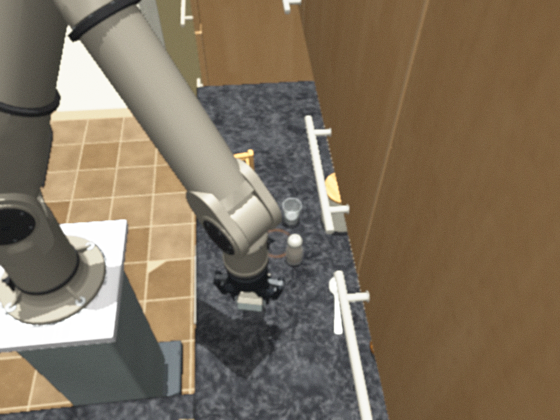

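```bash
python3 - <<'E'
from h import *
T0=np.eye(4); y=np.array([.9743,-.2254,0]); z=np.array([.159,.687,-.709]); y/=np.linalg.norm(y); z-=y*(y@z); z/=np.linalg.norm(z)
T0[:3,:3]=np.c_[np.cross(y,z),y,z]; T0[:3,3]=[.4177,-.313,.1304]
S0=stone([.4563,-.1456,0],[0,0,0],0,-.226)
rel=np.linalg.inv(T0)@S0; np.save("rel.npy",rel)
T=tool(); S=T@rel; print("low",(S@C)[2].min(), "end+",(S@[.08,0,.013,1])[:3])
B=stone([.465,-.066,.004],[.08,0,0],90,.11)
Bd=stone([.465,-.066,.0003],[.08,0,0],90,.11)
T=carry(T,S,B,12); T=carry(T,B,Bd,3)
E
```

```text
7.2 q [-0.35, 0.48, 0.78, 2.16, -0.63, 0.75, 0.64] p [0.449, -0.1747, 0.2637] F [1.0, -0.1, -5.0] w 0.0485 g 93.5
grasp [0.4517, -0.1616, 0.1092] y [0.974, -0.227, -0.002] z [0.017, 0.084, -0.996]
low 0.002019745029375228 end+ [ 0.4749396  -0.05973748  0.01206994]
12 x t [0.0197, -0.0014, -0.0057] a [-0.59, -4.13, -1.56] lowest [0.002, 0.0021, 0.0021, 0.0021, 0.0023, 0.0026, 0.003, 0.0034, 0.004] tcp [0.451, 0.064, 0.256] tilt -44.8
3 x t [0.0009, -0.0, 0.0009] a [-0.0, 0.0, 0.0] lowest [0.004, 0.0035, 0.0031, 0.0026, 0.0021, 0.0017, 0.0012, 0.0008, 0.0003] tcp [0.451, 0.064, 0.252] tilt -44.8
```

>>> arm_command(
  plan=[
    {"claw":1,"tx":0.0197,"ty":-0.0014,"tz":-0.0057,"ax":-0.59,"ay":-4.13,"az":-1.56},
    {"claw":1,"tx":0.0197,"ty":-0.0014,"tz":-0.0057,"ax":-0.59,"ay":-4.13,"az":-1.56},
    {"claw":1,"tx":0.0197,"ty":-0.0014,"tz":-0.0057,"ax":-0.59,"ay":-4.13,"az":-1.56},
    {"claw":1,"tx":0.0197,"ty":-0.0014,"tz":-0.0057,"ax":-0.59,"ay":-4.13,"az":-1.56},
    {"claw":1,"tx":0.0197,"ty":-0.0014,"tz":-0.0057,"ax":-0.59,"ay":-4.13,"az":-1.56},
    {"claw":1,"tx":0.0197,"ty":-0.0014,"tz":-0.0057,"ax":-0.59,"ay":-4.13,"az":-1.56},
    {"claw":1,"tx":0.0197,"ty":-0.0014,"tz":-0.0057,"ax":-0.59,"ay":-4.13,"az":-1.56},
    {"claw":1,"tx":0.0197,"ty":-0.0014,"tz":-0.0057,"ax":-0.59,"ay":-4.13,"az":-1.56},
    {"claw":1,"tx":0.0197,"ty":-0.0014,"tz":-0.0057,"ax":-0.59,"ay":-4.13,"az":-1.56},
    {"claw":1,"tx":0.0197,"ty":-0.0014,"tz":-0.0057,"ax":-0.59,"ay":-4.13,"az":-1.56},
  ],
)

```text
clock: 8.03
tcp_pos: [0.456, 0.0278, 0.2716]
orientation: [1.791, 1.883, -0.574]
contact_force: [-0.3, -0.1, -5.2]
grip_width: 0.0483
gripper_force: 94.2
```

```bash
python3 - <<'E'
from h import *
for c in("side","top"):
    r.grab_frame(c)
    for t in ("whetstone","end_plus","end_minus"): print(c,t,find(t,c))
T=tool(); S=T@np.load("rel.npy"); print("low",(S@C)[2].min(), "end+",(S@[.08,0,.013,1])[:3],"end-",(S@[-.08,0,.013,1])[:3])
B=stone([.465,-.066,.003],[.08,0,0],90,.11)
T=carry(T,S,B,3)
E
```

```text
side whetstone [([0.469, -0.0743, 0.0834], 0.62)]
side end_plus []
side end_minus [([0.4629, -0.0707, 0.166], 0.95)]
top whetstone [([0.4643, -0.0772, 0.0854], 0.81)]
top end_plus []
top end_minus [([0.4627, -0.0755, 0.1631], 0.61)]
8.43 q [-1.27, 0.8, 1.23, 2.23, -0.17, 0.63, 0.04] p [0.4556, 0.0256, 0.2721] F [0.3, -0.3, -4.3] w 0.0485 g 94.3
grasp [0.4636, -0.0667, 0.1479] y [0.998, 0.055, 0.023] z [0.051, -0.596, -0.802]
low 0.003413520229495093 end+ [ 0.46588427 -0.05300702  0.00587275] end- [ 0.46373401 -0.07672796  0.16408999]
3 x t [0.0135, -0.0009, -0.0037] a [-0.38, -2.81, -1.07] lowest [0.0034, 0.0033, 0.0033, 0.0032, 0.0032, 0.0031, 0.0031, 0.003, 0.003] tcp [0.451, 0.064, 0.255] tilt -44.8
```

>>> arm_command(
  plan=[
    {"claw":1,"tx":0.0135,"ty":-0.0009,"tz":-0.0037,"ax":-0.38,"ay":-2.81,"az":-1.07},
    {"claw":1,"tx":0.0135,"ty":-0.0009,"tz":-0.0037,"ax":-0.38,"ay":-2.81,"az":-1.07},
    {"claw":1,"tx":0.0135,"ty":-0.0009,"tz":-0.0037,"ax":-0.38,"ay":-2.81,"az":-1.07},
    {"claw":1,"tx":0,"ty":0,"tz":0,"ax":0,"ay":0,"az":0},
    {"claw":1,"tx":0,"ty":0,"tz":0,"ax":0,"ay":0,"az":0},
    {"claw":1,"tx":0.0006,"ty":0,"tz":0.0006,"ax":0,"ay":0,"az":0},
    {"claw":1,"tx":0.0006,"ty":0,"tz":0.0006,"ax":0,"ay":0,"az":0},
    {"claw":1,"tx":0.0006,"ty":0,"tz":0.0006,"ax":0,"ay":0,"az":0},
    {"claw":1,"tx":0.0003,"ty":0,"tz":0.0003,"ax":0,"ay":0,"az":0},
    {"claw":1,"tx":0,"ty":0,"tz":0,"ax":0,"ay":0,"az":0},
  ],
)

```text
clock: 9.27
tcp_pos: [0.4504, 0.0646, 0.2516]
orientation: [1.643, 1.839, -0.684]
contact_force: [-0.5, -0.4, -5.4]
grip_width: 0.0489
gripper_force: 94.4
```

```bash
python3 - <<'E'
from h import *
T=tool()
for c in("side","top"):
    r.grab_frame(c)
    for t in ("end_plus","end_minus"): print(c,t,find(t,c))
T=tool(); S=T@np.load("rel.npy"); print("low",np.sort((S@C)[2])[:4], "end+",(S@[.08,0,.013,1])[:3],"end-",(S@[-.08,0,.013,1])[:3], S[:3,0])
E
```

```text
9.27 q [-1.36, 0.94, 1.23, 2.23, -0.15, 0.64, -0.02] p [0.4504, 0.0646, 0.2516] F [-0.5, -0.4, -5.4] w 0.0489 g 94.4
grasp [0.4628, -0.0447, 0.1424] y [0.994, 0.112, 0.001] z [0.08, -0.705, -0.704]
side end_plus [([0.4649, -0.0544, -0.0025], 0.65)]
side end_minus [([0.4635, -0.0506, 0.1605], 0.77)]
top end_plus [([0.4661, -0.0511, 0.0026], 0.9)]
top end_minus [([0.463, -0.0478, 0.1594], 0.66)]
9.57 q [-1.37, 0.94, 1.23, 2.23, -0.15, 0.64, -0.02] p [0.4504, 0.0651, 0.2515] F [0.8, 0.3, -3.8] w 0.0486 g 94.4
grasp [0.463, -0.0443, 0.1424] y [0.994, 0.113, 0.001] z [0.081, -0.706, -0.704]
low [-9.17674125e-05 -5.65343408e-05 -3.35280628e-05  1.70500893e-06] end+ [ 4.63698300e-01 -5.21190157e-02 -4.50312018e-05] end- [ 0.46376964 -0.05175014  0.15995453] [-4.45884007e-04 -2.30547677e-03 -9.99997243e-01]
```

>>> arm_command(
  plan=[
    {"claw":1,"tx":0.0004,"ty":0,"tz":0.0004,"ax":0,"ay":0,"az":0},
    {"claw":1,"tx":0.0004,"ty":0,"tz":0.0004,"ax":0,"ay":0,"az":0},
    {"claw":1,"tx":0.0003,"ty":0,"tz":0.0003,"ax":0,"ay":0,"az":0},
    {"claw":1,"tx":0,"ty":0,"tz":0,"ax":0,"ay":0,"az":0},
    {"claw":1,"tx":0,"ty":0,"tz":0,"ax":0,"ay":0,"az":0},
    {"claw":1,"tx":0,"ty":0,"tz":0,"ax":0,"ay":0,"az":0},
    {"claw":1,"tx":0,"ty":0,"tz":0,"ax":0,"ay":0,"az":0},
    {"claw":1,"tx":0,"ty":0,"tz":0,"ax":0,"ay":0,"az":0},
    {"claw":1,"tx":0,"ty":0,"tz":0,"ax":0,"ay":0,"az":0},
    {"claw":1,"tx":0,"ty":0,"tz":0,"ax":0,"ay":0,"az":0},
  ],
)

```text
clock: 10.4
tcp_pos: [0.4506, 0.0647, 0.2512]
orientation: [1.641, 1.838, -0.686]
contact_force: [-3.1, 4.2, 12.3]
grip_width: 0.0486
gripper_force: 96.3
```

```bash
python3 - <<'E'
from h import *
T=tool(); S=T@np.load("rel.npy"); print("low",np.sort((S@C)[2])[:4])
E
```

```text
10.4 q [-1.36, 0.94, 1.23, 2.23, -0.15, 0.64, -0.02] p [0.4506, 0.0647, 0.2512] F [-3.1, 4.2, 12.3] w 0.0486 g 96.3
grasp [0.4632, -0.0449, 0.1423] y [0.994, 0.113, 0.0] z [0.081, -0.707, -0.702]
low [-2.31250657e-04 -1.87663114e-04 -1.27673935e-04 -8.40863918e-05]
```

>>> arm_command(
  plan=[
    {"claw":1,"tx":-0.0004,"ty":0,"tz":-0.0004,"ax":0,"ay":0,"az":0},
    {"claw":1,"tx":0,"ty":0,"tz":0,"ax":0,"ay":0,"az":0},
    {"claw":1,"tx":0,"ty":0,"tz":0,"ax":0,"ay":0,"az":0},
    {"claw":0,"tx":0,"ty":0,"tz":0,"ax":0,"ay":0,"az":0},
    {"claw":0,"tx":0,"ty":0,"tz":0,"ax":0,"ay":0,"az":0},
    {"claw":0,"tx":0,"ty":0,"tz":0,"ax":0,"ay":0,"az":0},
    {"claw":0,"tx":0,"ty":0,"tz":0,"ax":0,"ay":0,"az":0},
    {"claw":0,"tx":0,"ty":0,"tz":0,"ax":0,"ay":0,"az":0},
    {"claw":0,"tx":0,"ty":0,"tz":0,"ax":0,"ay":0,"az":0},
    {"claw":0,"tx":0,"ty":0,"tz":0,"ax":0,"ay":0,"az":0},
  ],
)

```text
clock: 11.23
tcp_pos: [0.4504, 0.0651, 0.2504]
orientation: [1.642, 1.839, -0.684]
contact_force: [-0.5, 0.1, 1.6]
grip_width: 0.0856
gripper_force: 0.0
```

```bash
python3 - <<'E'
from h import *
T=tool()
for c in("side","top"):
    r.grab_frame(c)
    for t in ("whetstone","end_plus","end_minus"): print(c,t,find(t,c))
    for t in ("salt_shaker","shot_glass","drying_stand","top_bar","rail_minus","rail_plus"): print(c,t,find(t,c))
E
```

```text
11.23 q [-1.36, 0.94, 1.23, 2.23, -0.15, 0.64, -0.02] p [0.4504, 0.0651, 0.2504] F [-0.5, 0.1, 1.6] w 0.0856 g 0.0
grasp [0.4629, -0.0444, 0.1414] y [0.994, 0.113, 0.001] z [0.081, -0.706, -0.704]
side whetstone [([0.4711, -0.0609, 0.0792], 0.94)]
side end_plus [([0.4658, -0.0533, -0.0042], 0.76)]
side end_minus [([0.4658, -0.0504, 0.1596], 0.81)]
side salt_shaker [([0.5675, -0.0018, 0.0013], 0.89)]
side shot_glass [([0.571, 0.1168, 0.0016], 0.65)]
side drying_stand []
side top_bar [([0.4262, 0.2604, 0.0996], 0.55)]
side rail_minus [([0.4275, 0.2574, 0.0959], 0.25)]
side rail_plus [([0.4163, 0.3371, 0.0038], 0.8)]
top whetstone [([0.4611, -0.065, 0.0841], 0.73)]
top end_plus [([0.4637, -0.053, 0.0029], 0.58)]
top end_minus [([0.4631, -0.0542, 0.1595], 0.92)]
top salt_shaker [([0.563, -0.002, -0.0019], 0.71)]
top shot_glass [([0.5719, 0.1226, 0.0018], 0.68)]
top drying_stand []
top top_bar []
top rail_minus [([0.6437, -0.1334, 0.0008], 0.65)]
top rail_plus [([0.417, 0.3354, 0.0061], 0.53)]
```

```bash
python3 - <<'E'
from h import *
p,M=st(); h=.113
S=stone([.4638,-.0522,0],[.08,0,.013],90,h); g=(S@[-.06,0,.005,1])[:3]; print(g)
p1,M1=pose(g,h,50); pa=p-.08*M[:,2]; pb=p1-.08*M1[:,2]
rows(pa,M,pb,M1,17); rows(pb,M1,p1,M1,6)
E
```

```text
12.23 q [-1.36, 0.94, 1.23, 2.23, -0.15, 0.64, -0.02] p [0.4504, 0.0651, 0.2505] F [-0.1, -0.3, 1.4] w 0.0852 g 0.0
grasp [0.4629, -0.0443, 0.1414] y [0.994, 0.113, 0.001] z [0.081, -0.706, -0.704]
[ 0.46470208 -0.06014898  0.14      ]
17 x  t [-0.024, 0.0, 0.0012]  a [0.0, 5.61, 0.0]
6 x  t [0.0, 0.0, 0.0133]  a [0.0, -0.0, 0.0]
```

>>> arm_command(
  plan=[
    {"claw":0,"tx":0,"ty":0,"tz":-0.01,"ax":0,"ay":0,"az":0},
    {"claw":0,"tx":0,"ty":0,"tz":-0.03,"ax":0,"ay":0,"az":0},
    {"claw":0,"tx":0,"ty":0,"tz":-0.04,"ax":0,"ay":0,"az":0},
    {"claw":0,"tx":-0.024,"ty":0,"tz":0.0012,"ax":0,"ay":5.61,"az":0},
    {"claw":0,"tx":-0.024,"ty":0,"tz":0.0012,"ax":0,"ay":5.61,"az":0},
    {"claw":0,"tx":-0.024,"ty":0,"tz":0.0012,"ax":0,"ay":5.61,"az":0},
    {"claw":0,"tx":-0.024,"ty":0,"tz":0.0012,"ax":0,"ay":5.61,"az":0},
    {"claw":0,"tx":-0.024,"ty":0,"tz":0.0012,"ax":0,"ay":5.61,"az":0},
    {"claw":0,"tx":-0.024,"ty":0,"tz":0.0012,"ax":0,"ay":5.61,"az":0},
    {"claw":0,"tx":-0.024,"ty":0,"tz":0.0012,"ax":0,"ay":5.61,"az":0},
  ],
)

```text
clock: 13.07
tcp_pos: [0.4607, -0.0272, 0.3795]
orientation: [2.039, 2.287, -0.097]
contact_force: [0.1, 0.1, -1.8]
grip_width: 0.0856
gripper_force: 0.0
```

>>> arm_command(
  plan=[
    {"claw":0,"tx":-0.024,"ty":0,"tz":0.0012,"ax":0,"ay":5.61,"az":0},
    {"claw":0,"tx":-0.024,"ty":0,"tz":0.0012,"ax":0,"ay":5.61,"az":0},
    {"claw":0,"tx":-0.024,"ty":0,"tz":0.0012,"ax":0,"ay":5.61,"az":0},
    {"claw":0,"tx":-0.024,"ty":0,"tz":0.0012,"ax":0,"ay":5.61,"az":0},
    {"claw":0,"tx":-0.024,"ty":0,"tz":0.0012,"ax":0,"ay":5.61,"az":0},
    {"claw":0,"tx":-0.024,"ty":0,"tz":0.0012,"ax":0,"ay":5.61,"az":0},
    {"claw":0,"tx":-0.024,"ty":0,"tz":0.0012,"ax":0,"ay":5.61,"az":0},
    {"claw":0,"tx":-0.024,"ty":0,"tz":0.0012,"ax":0,"ay":5.61,"az":0},
    {"claw":0,"tx":-0.024,"ty":0,"tz":0.0012,"ax":0,"ay":5.61,"az":0},
    {"claw":0,"tx":-0.024,"ty":0,"tz":0.0012,"ax":0,"ay":5.61,"az":0},
  ],
)

```text
clock: 13.9
tcp_pos: [0.485, -0.2392, 0.2926]
orientation: [-1.591, -1.783, -0.742]
contact_force: [0.5, 0.6, 0.1]
grip_width: 0.0853
gripper_force: 0.0
```

```bash
python3 - <<'E'
from h import *
for c in("side","top"):
    r.grab_frame(c)
    for t in ("end_plus","end_minus"): print(c,t,find(t,c))
p,M=st(); h=.113
S=stone([.4638,-.0522,0],[.08,0,.013],90,h); g=(S@[-.06,0,.005,1])[:3]; print(g)
p1,M1=pose(g,h,50); pb=p1-.06*M1[:,2]
rows(p,M,pb,M1,3); rows(p,M,p1,M1,10)
E
```

```text
side end_plus [([0.4298, 0.2567, 0.0963], 0.38)]
side end_minus [([0.5717, 0.1178, -0.0009], 0.36)]
top end_plus [([0.4638, -0.0501, 0.0008], 0.9)]
top end_minus [([0.4619, -0.0515, 0.1598], 0.75)]
14.2 q [0.01, 0.68, 0.7, 1.88, -0.92, 1.62, 1.27] p [0.4852, -0.2365, 0.2938] F [-0.0, 0.6, 0.6] w 0.0854 g 0.0
grasp [0.4718, -0.1194, 0.1931] y [0.993, 0.115, 0.001] z [-0.087, 0.756, -0.649]
[ 0.46470208 -0.06014898  0.14      ]
3 x  t [-0.0012, -0.0002, 0.0066]  a [-0.02, 0.16, 0.05]
10 x  t [-0.0003, -0.0, 0.008]  a [-0.01, 0.05, 0.01]
```

>>> arm_command(
  plan=[
    {"claw":0,"tx":-0.0005,"ty":0,"tz":0.0133,"ax":0,"ay":0,"az":0},
    {"claw":0,"tx":-0.0005,"ty":0,"tz":0.0133,"ax":0,"ay":0,"az":0},
    {"claw":0,"tx":-0.0005,"ty":0,"tz":0.0133,"ax":0,"ay":0,"az":0},
    {"claw":0,"tx":-0.0005,"ty":0,"tz":0.0133,"ax":0,"ay":0,"az":0},
    {"claw":0,"tx":-0.0005,"ty":0,"tz":0.0133,"ax":0,"ay":0,"az":0},
    {"claw":0,"tx":-0.0005,"ty":0,"tz":0.0133,"ax":0,"ay":0,"az":0},
    {"claw":0,"tx":0,"ty":0,"tz":0,"ax":0,"ay":0,"az":0},
    {"claw":1,"tx":0,"ty":0,"tz":0,"ax":0,"ay":0,"az":0},
    {"claw":1,"tx":0,"ty":0,"tz":0,"ax":0,"ay":0,"az":0},
    {"claw":1,"tx":0,"ty":0,"tz":0,"ax":0,"ay":0,"az":0},
  ],
  squeeze=60,
)

```text
clock: 15.03
tcp_pos: [0.4783, -0.1799, 0.2389]
orientation: [-1.595, -1.786, -0.737]
contact_force: [-0.6, 0.2, 0.3]
grip_width: 0.0515
gripper_force: 0.0
```

```bash
python3 - <<'E'
from h import *
save("side","side2.png")
for t in ("end_plus","end_minus","whetstone"): print("side",t,find(t,"side"))
r.grab_frame("top")
for t in ("end_plus","end_minus","whetstone"): print("top",t,find(t,"top"))
T=tool(); h=.113
y=T[:3,1]; h=np.arctan2(y[1],y[0]); print("h",h)
S=stone([.4638,-.0522,0],[.08,0,.013],90,h); np.save("rel.npy",np.linalg.inv(T)@S)
pv=(S@[.08,0,.026,1])[:3]
A=stone(pv+[0,0,.003],[.08,0,.026],135,h)
B=stone(pv+[0,0,.003],[.08,0,.026],180,h)
T=carry(T,S,A,10); T=carry(T,A,B,10)
E
```

```text
side end_plus []
side end_minus [([0.6986, 0.1179, 0.0019], 0.68)]
side whetstone []
top end_plus [([0.4642, -0.0516, 0.0055], 0.92)]
top end_minus [([0.4633, -0.0517, 0.1601], 0.85)]
top whetstone [([0.464, -0.0649, 0.0821], 0.58)]
15.43 q [-0.05, 0.72, 0.65, 1.98, -1.0, 1.5, 1.32] p [0.4784, -0.1796, 0.2391] F [1.0, -1.9, 5.6] w 0.0488 g 63.4
grasp [0.4652, -0.0623, 0.1387] y [0.994, 0.113, 0.001] z [-0.085, 0.757, -0.648]
h 0.11288256368600748
10 x t [0.0205, 0.0, 0.0076] a [0.0, -4.5, -0.0] lowest [0.0, 0.0004, 0.0007, 0.0011, 0.0015, 0.0019, 0.0023, 0.0026, 0.003] tcp [0.455, 0.029, 0.272] tilt 4.6
10 x t [0.0203, 0.0, 0.0079] a [0.0, -4.5, -0.0] lowest [0.003, 0.003, 0.003, 0.003, 0.003, 0.003, 0.003, 0.003, 0.003] tcp [0.436, 0.198, 0.144] tilt -40.1
```

View pics/side2.png

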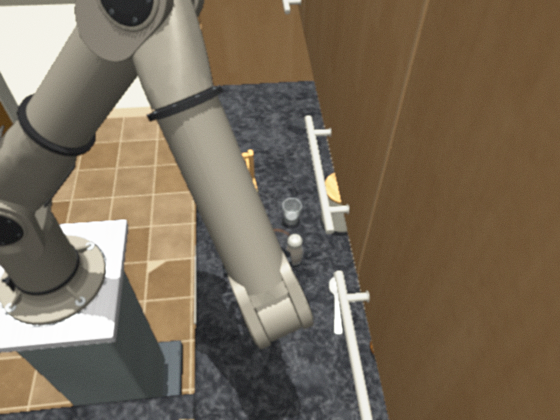

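```bash
python3 - <<'E'
from h import *
T=tool(); h=.113; S=T@np.load("rel.npy")
d=np.array([-np.sin(h),np.cos(h),0]); pv=(S@[.08,0,.026,1])[:3]; pv[2]=.004
A=stone(pv-.01*d,[.08,0,.026],135,h); B=stone(pv-.02*d,[.08,0,.026],180,h)
T=carry(T,S,A,10); T=carry(T,A,B,10)
E
```

```text
15.43 q [-0.05, 0.72, 0.65, 1.98, -1.0, 1.5, 1.32] p [0.4784, -0.1796, 0.2391] F [1.0, -1.9, 5.6] w 0.0488 g 63.4
grasp [0.4652, -0.0623, 0.1387] y [0.994, 0.113, 0.001] z [-0.085, 0.757, -0.648]
10 x t [0.0196, 0.0, 0.0071] a [0.0, -4.5, -0.0] lowest [-0.0, 0.0001, 0.0002, 0.0006, 0.001, 0.0016, 0.0023, 0.0031, 0.004] tcp [0.456, 0.02, 0.273] tilt 4.6
10 x t [0.0193, 0.0, 0.0082] a [0.0, -4.5, -0.0] lowest [0.004, 0.0036, 0.0033, 0.0031, 0.003, 0.0031, 0.0033, 0.0036, 0.004] tcp [0.438, 0.178, 0.145] tilt -40.1
```

>>> arm_command(
  plan=[
    {"claw":1,"tx":0.0012,"ty":0,"tz":-0.001,"ax":0,"ay":0,"az":0},
    {"claw":1,"tx":0.0196,"ty":0,"tz":0.0071,"ax":0,"ay":-4.5,"az":0},
    {"claw":1,"tx":0.0196,"ty":0,"tz":0.0071,"ax":0,"ay":-4.5,"az":0},
    {"claw":1,"tx":0.0196,"ty":0,"tz":0.0071,"ax":0,"ay":-4.5,"az":0},
    {"claw":1,"tx":0.0196,"ty":0,"tz":0.0071,"ax":0,"ay":-4.5,"az":0},
    {"claw":1,"tx":0.0196,"ty":0,"tz":0.0071,"ax":0,"ay":-4.5,"az":0},
    {"claw":1,"tx":0.0196,"ty":0,"tz":0.0071,"ax":0,"ay":-4.5,"az":0},
    {"claw":1,"tx":0.0196,"ty":0,"tz":0.0071,"ax":0,"ay":-4.5,"az":0},
    {"claw":1,"tx":0.0196,"ty":0,"tz":0.0071,"ax":0,"ay":-4.5,"az":0},
    {"claw":1,"tx":0.0196,"ty":0,"tz":0.0071,"ax":0,"ay":-4.5,"az":0},
  ],
  squeeze=100,
)

```text
clock: 16.27
tcp_pos: [0.4569, 0.0007, 0.2773]
orientation: [-2.011, -2.254, -0.157]
contact_force: [-0.7, -0.1, -5.6]
grip_width: 0.0477
gripper_force: 103.5
```

```bash
python3 - <<'E'
from h import *
for c in("side","top"):
    r.grab_frame(c)
    for t in ("end_plus","end_minus"): print(c,t,find(t,c))
T=tool(); h=.113; S=T@np.load("rel.npy"); print("end+",(S@[.08,0,.013,1])[:3],"end-",(S@[-.08,0,.013,1])[:3])
pv=(S@[.08,0,.026,1])[:3]; pv[2]=.003
d=np.array([-np.sin(h),np.cos(h),0]);B=stone(pv-.01*d,[.08,0,.026],178,h)
T=carry(T,S,B,10)
E
```

```text
side end_plus [([0.4618, -0.0558, 0.0093], 0.91)]
side end_minus [([0.4516, 0.0481, 0.133], 0.87)]
top end_plus [([0.4304, 0.259, 0.0989], 0.24)]
top end_minus [([0.4494, 0.0507, 0.1334], 0.53)]
16.57 q [-0.82, 0.47, 0.94, 2.21, -0.75, 0.83, 0.75] p [0.4574, -0.0013, 0.2772] F [-0.5, 0.2, -5.7] w 0.048 g 103.9
grasp [0.4546, 0.0231, 0.1242] y [0.994, 0.112, -0.001] z [-0.019, 0.158, -0.987]
end+ [ 0.46330328 -0.0586261   0.01207817] end- [0.45194321 0.04459889 0.13379731]
10 x t [0.0205, -0.0001, 0.0087] a [-0.01, -4.75, -0.01] lowest [0.0036, 0.0031, 0.0027, 0.0024, 0.0023, 0.0022, 0.0024, 0.0026, 0.003] tcp [0.437, 0.174, 0.153] tilt -38.1
```

>>> arm_command(
  plan=[
    {"claw":1,"tx":0.0205,"ty":0,"tz":0.0087,"ax":0,"ay":-4.75,"az":0},
    {"claw":1,"tx":0.0205,"ty":0,"tz":0.0087,"ax":0,"ay":-4.75,"az":0},
    {"claw":1,"tx":0.0205,"ty":0,"tz":0.0087,"ax":0,"ay":-4.75,"az":0},
    {"claw":1,"tx":0.0205,"ty":0,"tz":0.0087,"ax":0,"ay":-4.75,"az":0},
    {"claw":1,"tx":0.0205,"ty":0,"tz":0.0087,"ax":0,"ay":-4.75,"az":0},
    {"claw":1,"tx":0.0205,"ty":0,"tz":0.0087,"ax":0,"ay":-4.75,"az":0},
    {"claw":1,"tx":0.0205,"ty":0,"tz":0.0087,"ax":0,"ay":-4.75,"az":0},
    {"claw":1,"tx":0.0205,"ty":0,"tz":0.0087,"ax":0,"ay":-4.75,"az":0},
    {"claw":1,"tx":0.0205,"ty":0,"tz":0.0087,"ax":0,"ay":-4.75,"az":0},
    {"claw":1,"tx":0.0205,"ty":0,"tz":0.0087,"ax":0,"ay":-4.75,"az":0},
  ],
)

```text
clock: 17.4
tcp_pos: [0.4387, 0.1755, 0.1513]
orientation: [1.718, 1.92, -0.599]
contact_force: [0.5, 1.2, -5.9]
grip_width: 0.0479
gripper_force: 104.4
```

```bash
python3 - <<'E'
from h import *
for c in("side","top"):
    r.grab_frame(c)
    for t in ("end_plus","end_minus"): print(c,t,find(t,c))
T=tool(); h=.113; S=T@np.load("rel.npy"); print("end+",(S@[.08,0,.013,1])[:3],"end-",(S@[-.08,0,.013,1])[:3])
pv=(S@[.08,0,.026,1])[:3]; pv[2]=.0005
T=carry(T,S,stone(pv,[.08,0,.026],180,h),4)
E
```

```text
side end_plus [([0.4652, -0.0566, 0.0102], 0.9)]
side end_minus [([0.4469, 0.1034, 0.0222], 0.65)]
top end_plus [([0.4678, -0.0576, 0.0155], 0.55)]
top end_minus [([0.4454, 0.0999, 0.0207], 0.58)]
17.7 q [-1.46, 1.14, 1.12, 2.16, -0.57, 0.71, 0.07] p [0.4383, 0.1736, 0.1541] F [-0.5, 1.1, -4.6] w 0.048 g 104.9
grasp [0.4488, 0.0785, 0.0321] y [0.994, 0.109, 0.001] z [0.068, -0.614, -0.787]
end+ [ 0.46358114 -0.05884894  0.01642229] end- [0.44628378 0.10008681 0.02276475]
4 x t [0.0031, -0.0002, 0.0015] a [-0.03, -0.57, -0.06] lowest [0.0034, 0.003, 0.0027, 0.0023, 0.002, 0.0016, 0.0012, 0.0009, 0.0005] tcp [0.437, 0.179, 0.142] tilt -40.1
```

>>> arm_command(
  plan=[
    {"claw":1,"tx":0.0031,"ty":-0.0002,"tz":0.0015,"ax":0,"ay":-0.57,"az":0},
    {"claw":1,"tx":0.0031,"ty":-0.0002,"tz":0.0015,"ax":0,"ay":-0.57,"az":0},
    {"claw":1,"tx":0.0031,"ty":-0.0002,"tz":0.0015,"ax":0,"ay":-0.57,"az":0},
    {"claw":1,"tx":0.0031,"ty":-0.0002,"tz":0.0015,"ax":0,"ay":-0.57,"az":0},
    {"claw":1,"tx":0,"ty":0,"tz":0,"ax":0,"ay":0,"az":0},
    {"claw":1,"tx":0,"ty":0,"tz":0,"ax":0,"ay":0,"az":0},
    {"claw":1,"tx":0,"ty":0,"tz":0,"ax":0,"ay":0,"az":0},
    {"claw":1,"tx":0,"ty":0,"tz":0,"ax":0,"ay":0,"az":0},
    {"claw":1,"tx":0,"ty":0,"tz":0,"ax":0,"ay":0,"az":0},
    {"claw":1,"tx":0,"ty":0,"tz":0,"ax":0,"ay":0,"az":0},
  ],
)

```text
clock: 18.53
tcp_pos: [0.4364, 0.181, 0.1415]
orientation: [1.692, 1.895, -0.627]
contact_force: [-4.3, 4.8, 11.6]
grip_width: 0.048
gripper_force: 106.9
```

```bash
python3 - <<'E'
from h import *
T=tool(); S=T@np.load("rel.npy"); print(S[:3,2],(S@C)[2].round(4))
E
```

```text
18.53 q [-1.48, 1.18, 1.11, 2.15, -0.57, 0.72, 0.04] p [0.4364, 0.181, 0.1415] F [-4.3, 4.8, 11.6] w 0.048 g 106.9
grasp [0.4479, 0.0806, 0.0239] y [0.994, 0.113, 0.001] z [0.074, -0.648, -0.758]
[ 0.00133727 -0.00494095 -0.9999869 ] [0.0266 0.0006 0.0266 0.0006 0.0274 0.0014 0.0274 0.0014]
```

>>> arm_command(
  plan=[
    {"claw":0,"tx":0,"ty":0,"tz":0,"ax":0,"ay":0,"az":0},
    {"claw":0,"tx":0,"ty":0,"tz":0,"ax":0,"ay":0,"az":0},
    {"claw":0,"tx":0,"ty":0,"tz":0,"ax":0,"ay":0,"az":0},
    {"claw":0,"tx":0,"ty":0,"tz":0,"ax":0,"ay":0,"az":0},
    {"claw":0,"tx":0,"ty":0,"tz":0,"ax":0,"ay":0,"az":0},
    {"claw":0,"tx":0,"ty":0,"tz":-0.01,"ax":0,"ay":0,"az":0},
    {"claw":0,"tx":-0.005,"ty":0,"tz":-0.02,"ax":0,"ay":2,"az":0},
    {"claw":0,"tx":-0.01,"ty":0,"tz":-0.03,"ax":0,"ay":4,"az":0},
    {"claw":0,"tx":-0.02,"ty":0,"tz":-0.03,"ax":0,"ay":5,"az":0},
    {"claw":0,"tx":-0.02,"ty":0,"tz":-0.03,"ax":0,"ay":5,"az":0},
  ],
)

```text
clock: 19.37
tcp_pos: [0.4334, 0.2068, 0.2692]
orientation: [1.857, 2.088, -0.404]
contact_force: [0.5, 0.8, 1.0]
grip_width: 0.0857
gripper_force: 0.0
```

```bash
python3 - <<'E'
from h import *
st()
for c in("side","top"):
    r.grab_frame(c)
    for t in ("whetstone","end_plus","end_minus","drying_stand","top_bar","rail_minus","rail_plus","salt_shaker","shot_glass"): print(c,t,find(t,c))
E
```

```text
19.37 q [-1.56, 0.86, 1.27, 2.13, -0.53, 0.89, 0.12] p [0.4334, 0.2068, 0.2692] F [0.5, 0.8, 1.0] w 0.0857 g 0.0
grasp [0.4408, 0.143, 0.1281] y [0.993, 0.116, -0.001] z [0.048, -0.412, -0.91]
side whetstone [([0.4577, 0.0279, 0.0261], 0.7)]
side end_plus [([0.4649, -0.0551, 0.0065], 0.68)]
side end_minus [([0.5635, -0.0017, -0.0], 0.62)]
side drying_stand [([0.4304, 0.2572, 0.0002], 0.75)]
side top_bar []
side rail_minus []
side rail_plus [([0.4192, 0.3371, 0.0056], 0.75)]
side salt_shaker [([0.57, 0.1192, 0.0011], 0.6)]
side shot_glass [([0.5689, 0.1222, -0.0015], 0.77)]
top whetstone [([0.4516, 0.024, 0.0282], 0.76)]
top end_plus [([0.4609, -0.0544, 0.0139], 0.9)]
top end_minus [([0.4466, 0.1053, 0.016], 0.69)]
top drying_stand []
top top_bar [([0.4526, 0.0218, 0.0304], 0.49)]
top rail_minus []
top rail_plus [([0.4641, -0.0553, 0.0164], 0.16)]
top salt_shaker [([0.5616, -0.0002, -0.0017], 0.63)]
top shot_glass [([0.5689, 0.1221, -0.0009], 0.87)]
```

```bash
python3 - <<'E'
from h import *
from scipy.linalg import logm,expm
p,M=st(); h=.112
g=np.array([.4545,.0245,.021])-.06*np.array([-np.sin(h),np.cos(h),0]); print(g)
p1,M1=pose(g,h,48); pb=p1-.08*M1[:,2]
rows(p,M,pb,M1,20)
T=np.eye(4);T[:3,:3]=M;T[:3,3]=p;B=np.eye(4);B[:3,:3]=M1;B[:3,3]=pb;L=np.real(logm(np.linalg.inv(T)@B))
for k in range(0,11,2):
    X=T@expm(L*k/10); print(X[:3,3].round(3),"tip",(X@[0,0,.173,1])[:3].round(3))
E
```

```text
20.37 q [-1.55, 0.87, 1.27, 2.14, -0.53, 0.89, 0.12] p [0.4335, 0.2055, 0.2678] F [0.2, 0.4, -0.7] w 0.0856 g 0.0
grasp [0.4408, 0.1413, 0.1269] y [0.994, 0.113, -0.0] z [0.047, -0.414, -0.909]
[ 0.46120596 -0.03512407  0.021     ]
20 x  t [-0.0228, 0.0, 0.0009]  a [-0.0, 3.63, 0.0]
[0.433 0.206 0.268] tip [0.442 0.134 0.111]
[0.443 0.119 0.294] tip [0.447 0.089 0.124]
[0.454 0.029 0.298] tip [0.452 0.042 0.126]
[ 0.464 -0.06   0.279] tip [ 0.458 -0.004  0.115]
[ 0.473 -0.141  0.238] tip [ 0.462 -0.046  0.094]
[ 0.481 -0.209  0.178] tip [ 0.466 -0.081  0.062]
```

Clear of everything; two calls to the pregrasp.

>>> arm_command(
  plan=[
    {"claw":0,"tx":-0.0228,"ty":0,"tz":0.0009,"ax":0,"ay":3.63,"az":0},
    {"claw":0,"tx":-0.0228,"ty":0,"tz":0.0009,"ax":0,"ay":3.63,"az":0},
    {"claw":0,"tx":-0.0228,"ty":0,"tz":0.0009,"ax":0,"ay":3.63,"az":0},
    {"claw":0,"tx":-0.0228,"ty":0,"tz":0.0009,"ax":0,"ay":3.63,"az":0},
    {"claw":0,"tx":-0.0228,"ty":0,"tz":0.0009,"ax":0,"ay":3.63,"az":0},
    {"claw":0,"tx":-0.0228,"ty":0,"tz":0.0009,"ax":0,"ay":3.63,"az":0},
    {"claw":0,"tx":-0.0228,"ty":0,"tz":0.0009,"ax":0,"ay":3.63,"az":0},
    {"claw":0,"tx":-0.0228,"ty":0,"tz":0.0009,"ax":0,"ay":3.63,"az":0},
    {"claw":0,"tx":-0.0228,"ty":0,"tz":0.0009,"ax":0,"ay":3.63,"az":0},
    {"claw":0,"tx":-0.0228,"ty":0,"tz":0.0009,"ax":0,"ay":3.63,"az":0},
  ],
)

```text
clock: 21.2
tcp_pos: [0.4588, -0.0174, 0.2921]
orientation: [-1.985, -2.225, -0.209]
contact_force: [-0.3, 0.0, -0.8]
grip_width: 0.0851
gripper_force: 0.0
```

>>> arm_command(
  plan=[
    {"claw":0,"tx":-0.0228,"ty":0,"tz":0.0009,"ax":0,"ay":3.63,"az":0},
    {"claw":0,"tx":-0.0228,"ty":0,"tz":0.0009,"ax":0,"ay":3.63,"az":0},
    {"claw":0,"tx":-0.0228,"ty":0,"tz":0.0009,"ax":0,"ay":3.63,"az":0},
    {"claw":0,"tx":-0.0228,"ty":0,"tz":0.0009,"ax":0,"ay":3.63,"az":0},
    {"claw":0,"tx":-0.0228,"ty":0,"tz":0.0009,"ax":0,"ay":3.63,"az":0},
    {"claw":0,"tx":-0.0228,"ty":0,"tz":0.0009,"ax":0,"ay":3.63,"az":0},
    {"claw":0,"tx":-0.0228,"ty":0,"tz":0.0009,"ax":0,"ay":3.63,"az":0},
    {"claw":0,"tx":-0.0228,"ty":0,"tz":0.0009,"ax":0,"ay":3.63,"az":0},
    {"claw":0,"tx":-0.0228,"ty":0,"tz":0.0009,"ax":0,"ay":3.63,"az":0},
    {"claw":0,"tx":-0.0228,"ty":0,"tz":0.0009,"ax":0,"ay":3.63,"az":0},
  ],
)

```text
clock: 22.03
tcp_pos: [0.4807, -0.2103, 0.1778]
orientation: [-1.612, -1.805, -0.72]
contact_force: [-0.1, 1.1, 0.2]
grip_width: 0.0855
gripper_force: 0.0
```

```bash
python3 - <<'E'
from h import *
save("top","top3.png")
for c in("side","top"):
    if c=="side": r.grab_frame(c)
    for t in ("whetstone","end_plus","end_minus","drying_stand","top_bar","rail_minus","rail_plus"): print(c,t,find(t,c))
p,M=st(); h=.112
g=np.array([.4545,.0245,.021])-.06*np.array([-np.sin(h),np.cos(h),0])
p1,M1=pose(g,h,48); rows(p,M,p1,M1,6)
E
```

```text
side whetstone [([0.6955, 0.1172, -0.0013], 0.66)]
side end_plus []
side end_minus [([0.5664, -0.0031, 0.0006], 0.52)]
side drying_stand []
side top_bar []
side rail_minus []
side rail_plus []
top whetstone [([0.4539, 0.0227, 0.0297], 0.85)]
top end_plus [([0.4613, -0.0535, 0.0164], 0.65)]
top end_minus [([0.447, 0.1045, 0.0146], 0.93)]
top drying_stand [([0.4285, 0.2599, -0.0019], 0.61)]
top top_bar [([0.4333, 0.2582, 0.0948], 0.94)]
top rail_minus [([0.4325, 0.1773, 0.008], 0.87)]
top rail_plus [([0.4185, 0.333, 0.0086], 0.64)]
22.83 q [0.02, 0.84, 0.62, 1.95, -1.03, 1.45, 1.41] p [0.4808, -0.2086, 0.1786] F [0.2, 0.1, -0.7] w 0.0853 g 0.0
grasp [0.4677, -0.0943, 0.0747] y [0.994, 0.114, -0.0] z [-0.084, 0.738, -0.67]
6 x  t [-0.0, 0.0, 0.0134]  a [-0.01, 0.01, 0.01]
```

View pics/top3.png

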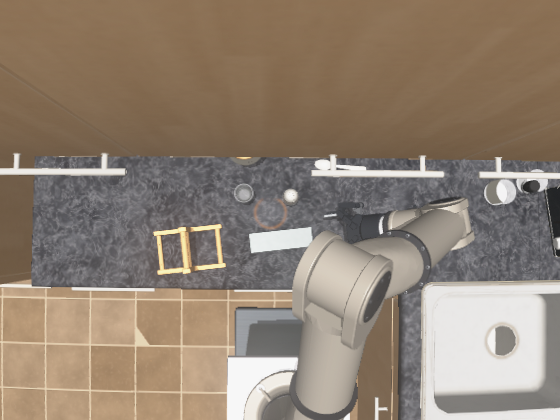

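The picture shows the stone lying at (281,239), grey face up, in line with the stand at (190,249). The hand is at (350,222) behind its far end, and the shaker and glass are undisturbed. Next I grasp the far end.

>>> arm_command(
  plan=[
    {"claw":0,"tx":0,"ty":0,"tz":0.0134,"ax":0,"ay":0,"az":0},
    {"claw":0,"tx":0,"ty":0,"tz":0.0134,"ax":0,"ay":0,"az":0},
    {"claw":0,"tx":0,"ty":0,"tz":0.0134,"ax":0,"ay":0,"az":0},
    {"claw":0,"tx":0,"ty":0,"tz":0.0134,"ax":0,"ay":0,"az":0},
    {"claw":0,"tx":0,"ty":0,"tz":0.0134,"ax":0,"ay":0,"az":0},
    {"claw":0,"tx":0,"ty":0,"tz":0.0134,"ax":0,"ay":0,"az":0},
    {"claw":0,"tx":0,"ty":0,"tz":0,"ax":0,"ay":0,"az":0},
    {"claw":1,"tx":0,"ty":0,"tz":0,"ax":0,"ay":0,"az":0},
    {"claw":1,"tx":0,"ty":0,"tz":0,"ax":0,"ay":0,"az":0},
    {"claw":1,"tx":0,"ty":0,"tz":0,"ax":0,"ay":0,"az":0},
  ],
  squeeze=100,
)

```text
clock: 23.67
tcp_pos: [0.4741, -0.1502, 0.125]
orientation: [-1.614, -1.807, -0.717]
contact_force: [0.0, 0.6, -0.6]
grip_width: 0.0518
gripper_force: 0.0
```

```bash
python3 - <<'E'
from h import *
r.grab_frame("top"); r.grab_frame("top")
for t in ("end_plus","end_minus","end_plus","end_minus"): print("top",t,find(t,"top"))
T=tool(); y=T[:3,1]; h=np.arctan2(y[1],y[0]); print("h",h)
d=np.array([-np.sin(h),np.cos(h),0])
S=stone([.4545,.025,0],[0,0,.026],180,h); np.save("rel.npy",np.linalg.inv(T)@S)
pv=(S@[-.08,0,.026,1])[:3]; pv[2]=.004
A=stone(pv,[-.08,0,.026],225,h); B=stone(pv,[-.08,0,.026],270,h)
T=carry(T,S,A,10); T=carry(T,A,B,10)
E
```

```text
top end_plus []
top end_minus [([0.4452, 0.1043, 0.0128], 0.79)]
top end_plus []
top end_minus [([0.4452, 0.1043, 0.0128], 0.79)]
23.97 q [-0.03, 0.89, 0.55, 2.02, -1.14, 1.34, 1.47] p [0.4741, -0.1506, 0.1253] F [-0.4, -4.5, 6.1] w 0.0486 g 103.9
grasp [0.4613, -0.0364, 0.0214] y [0.994, 0.112, 0.001] z [-0.083, 0.737, -0.671]
h 0.1123395393587871
10 x t [0.022, 0.0, -0.0057] a [0.0, -4.5, -0.0] lowest [-0.0, 0.0005, 0.001, 0.0015, 0.002, 0.0025, 0.003, 0.0035, 0.004] tcp [0.456, 0.012, 0.274] tilt 2.9
10 x t [0.0218, 0.0, -0.0054] a [0.0, -4.5, -0.0] lowest [0.004, 0.004, 0.004, 0.004, 0.004, 0.004, 0.004, 0.004, 0.004] tcp [0.431, 0.229, 0.261] tilt -41.8
```

>>> arm_command(
  plan=[
    {"claw":1,"tx":0.022,"ty":0,"tz":-0.0057,"ax":0,"ay":-4.5,"az":0},
    {"claw":1,"tx":0.022,"ty":0,"tz":-0.0057,"ax":0,"ay":-4.5,"az":0},
    {"claw":1,"tx":0.022,"ty":0,"tz":-0.0057,"ax":0,"ay":-4.5,"az":0},
    {"claw":1,"tx":0.022,"ty":0,"tz":-0.0057,"ax":0,"ay":-4.5,"az":0},
    {"claw":1,"tx":0.022,"ty":0,"tz":-0.0057,"ax":0,"ay":-4.5,"az":0},
    {"claw":1,"tx":0.022,"ty":0,"tz":-0.0057,"ax":0,"ay":-4.5,"az":0},
    {"claw":1,"tx":0.022,"ty":0,"tz":-0.0057,"ax":0,"ay":-4.5,"az":0},
    {"claw":1,"tx":0.022,"ty":0,"tz":-0.0057,"ax":0,"ay":-4.5,"az":0},
    {"claw":1,"tx":0.022,"ty":0,"tz":-0.0057,"ax":0,"ay":-4.5,"az":0},
    {"claw":1,"tx":0.022,"ty":0,"tz":-0.0057,"ax":0,"ay":-4.5,"az":0},
  ],
)

```text
clock: 24.8
tcp_pos: [0.4548, 0.0141, 0.2741]
orientation: [-2.069, -2.316, -0.052]
contact_force: [-0.4, -0.4, -5.3]
grip_width: 0.0487
gripper_force: 103.7
```

```bash
python3 - <<'E'
from h import *
for c in("side","top"):
    r.grab_frame(c)
    for t in ("end_plus","end_minus"): print(c,t,find(t,c))
T=tool(); h=.112; S=T@np.load("rel.npy"); print("end+",(S@[.08,0,.013,1])[:3],"end-",(S@[-.08,0,.013,1])[:3])
pv=(S@[-.08,0,.026,1])[:3]; pv[2]=.003
T=carry(T,S,stone(pv,[-.08,0,.026],270,h),10)
E
```

```text
side end_plus [([0.4582, 0.0017, 0.1241], 0.76)]
side end_minus [([0.4445, 0.1171, 0.0176], 0.77)]
top end_plus []
top end_minus [([0.4417, 0.1168, 0.0137], 0.94)]
25.1 q [-0.96, 0.53, 1.06, 2.23, -0.75, 0.8, 0.72] p [0.455, 0.0125, 0.2731] F [0.9, 0.3, -5.9] w 0.0484 g 103.8
grasp [0.4539, 0.0205, 0.1183] y [0.994, 0.112, -0.001] z [-0.007, 0.052, -0.999]
end+ [0.4561313  0.00181676 0.12523003] end- [0.4433341  0.11442368 0.01228796]
10 x t [0.0218, -0.0, -0.0054] a [-0.01, -4.51, -0.0] lowest [0.003, 0.003, 0.003, 0.003, 0.003, 0.003, 0.003, 0.003, 0.003] tcp [0.43, 0.23, 0.26] tilt -41.8
```

>>> arm_command(
  plan=[
    {"claw":1,"tx":0.0218,"ty":0,"tz":-0.0054,"ax":0,"ay":-4.51,"az":0},
    {"claw":1,"tx":0.0218,"ty":0,"tz":-0.0054,"ax":0,"ay":-4.51,"az":0},
    {"claw":1,"tx":0.0218,"ty":0,"tz":-0.0054,"ax":0,"ay":-4.51,"az":0},
    {"claw":1,"tx":0.0218,"ty":0,"tz":-0.0054,"ax":0,"ay":-4.51,"az":0},
    {"claw":1,"tx":0.0218,"ty":0,"tz":-0.0054,"ax":0,"ay":-4.51,"az":0},
    {"claw":1,"tx":0.0218,"ty":0,"tz":-0.0054,"ax":0,"ay":-4.51,"az":0},
    {"claw":1,"tx":0.0218,"ty":0,"tz":-0.0054,"ax":0,"ay":-4.51,"az":0},
    {"claw":1,"tx":0.0218,"ty":0,"tz":-0.0054,"ax":0,"ay":-4.51,"az":0},
    {"claw":1,"tx":0.0218,"ty":0,"tz":-0.0054,"ax":0,"ay":-4.51,"az":0},
    {"claw":1,"tx":0.0218,"ty":0,"tz":-0.0054,"ax":0,"ay":-4.51,"az":0},
  ],
)

```text
clock: 25.93
tcp_pos: [0.4315, 0.2301, 0.2592]
orientation: [1.679, 1.874, -0.65]
contact_force: [-0.3, -0.2, -5.7]
grip_width: 0.0483
gripper_force: 104.5
```

```bash
python3 - <<'E'
from h import *
for c in("side","top"):
    r.grab_frame(c)
    for t in ("end_plus","end_minus"): print(c,t,find(t,c))
T=tool(); h=.112; S=T@np.load("rel.npy"); print("end+",(S@[.08,0,.013,1])[:3],"end-",(S@[-.08,0,.013,1])[:3])
e=(S@[-.08,0,.013,1])[:3]; e[2]=-.0015
T=carry(T,S,stone(e,[-.08,0,.013],270,h),5)
E
```

```text
side end_plus [([0.4468, 0.1171, 0.1581], 0.63)]
side end_minus [([0.4443, 0.1216, 0.0071], 0.59)]
top end_plus [([0.4442, 0.1225, 0.1649], 0.77)]
top end_minus [([0.4436, 0.1224, 0.0036], 0.82)]
26.23 q [-1.63, 1.11, 1.36, 2.08, -0.44, 0.99, 0.04] p [0.4311, 0.2284, 0.2605] F [0.2, -1.2, -3.8] w 0.0481 g 104.6
grasp [0.4423, 0.1252, 0.1454] y [0.994, 0.109, -0.001] z [0.072, -0.666, -0.743]
end+ [0.44338019 0.11683734 0.16360803] end- [0.44324542 0.11704813 0.00360823]
5 x t [0.0008, -0.0001, 0.0007] a [-0.04, -0.02, -0.03] lowest [0.0036, 0.0029, 0.0023, 0.0017, 0.001, 0.0004, -0.0002, -0.0009, -0.0015] tcp [0.43, 0.229, 0.255] tilt -41.8
```

>>> arm_command(
  plan=[
    {"claw":1,"tx":0.0007,"ty":-0.0001,"tz":0.0007,"ax":0,"ay":0,"az":0},
    {"claw":1,"tx":0.0007,"ty":0,"tz":0.0007,"ax":0,"ay":0,"az":0},
    {"claw":1,"tx":0.0007,"ty":0,"tz":0.0006,"ax":0,"ay":0,"az":0},
    {"claw":1,"tx":0.0006,"ty":0,"tz":0.0006,"ax":0,"ay":0,"az":0},
    {"claw":1,"tx":0.0006,"ty":0,"tz":0.0006,"ax":0,"ay":0,"az":0},
    {"claw":1,"tx":0,"ty":0,"tz":0,"ax":0,"ay":0,"az":0},
    {"claw":1,"tx":0,"ty":0,"tz":0,"ax":0,"ay":0,"az":0},
    {"claw":1,"tx":0,"ty":0,"tz":0,"ax":0,"ay":0,"az":0},
    {"claw":1,"tx":0,"ty":0,"tz":0,"ax":0,"ay":0,"az":0},
    {"claw":1,"tx":0,"ty":0,"tz":0,"ax":0,"ay":0,"az":0},
  ],
)

```text
clock: 27.07
tcp_pos: [0.4304, 0.2309, 0.2557]
orientation: [1.676, 1.878, -0.646]
contact_force: [-0.3, -0.2, -4.6]
grip_width: 0.0483
gripper_force: 104.6
```

```bash
python3 - <<'E'
from h import *
T=tool(); S=T@np.load("rel.npy"); print(np.sort((S@C)[2])[:4],"end-",(S@[-.08,0,.013,1])[:3])
E
```

```text
27.07 q [-1.64, 1.12, 1.35, 2.08, -0.44, 0.99, 0.04] p [0.4304, 0.2309, 0.2557] F [-0.3, -0.2, -4.6] w 0.0483 g 104.6
grasp [0.4422, 0.1276, 0.1408] y [0.994, 0.113, -0.0] z [0.076, -0.667, -0.741]
[-0.00093506 -0.00092605 -0.00091822 -0.00090922] end- [ 0.44328133  0.11916555 -0.00092214]
```

>>> arm_command(
  plan=[
    {"claw":1,"tx":0.0004,"ty":0,"tz":0.0004,"ax":0,"ay":0,"az":0},
    {"claw":1,"tx":0.0004,"ty":0,"tz":0.0004,"ax":0,"ay":0,"az":0},
    {"claw":1,"tx":0.0003,"ty":0,"tz":0.0003,"ax":0,"ay":0,"az":0},
    {"claw":1,"tx":0,"ty":0,"tz":0,"ax":0,"ay":0,"az":0},
    {"claw":1,"tx":0,"ty":0,"tz":0,"ax":0,"ay":0,"az":0},
    {"claw":1,"tx":0,"ty":0,"tz":0,"ax":0,"ay":0,"az":0},
    {"claw":1,"tx":0,"ty":0,"tz":0,"ax":0,"ay":0,"az":0},
    {"claw":1,"tx":0,"ty":0,"tz":0,"ax":0,"ay":0,"az":0},
    {"claw":1,"tx":0,"ty":0,"tz":0,"ax":0,"ay":0,"az":0},
    {"claw":1,"tx":0,"ty":0,"tz":0,"ax":0,"ay":0,"az":0},
  ],
)

```text
clock: 27.9
tcp_pos: [0.4305, 0.2308, 0.2546]
orientation: [1.675, 1.877, -0.646]
contact_force: [-2.3, 1.9, 5.2]
grip_width: 0.0482
gripper_force: 105.2
```

```bash
python3 - <<'E'
from h import *
T=tool(); S=T@np.load("rel.npy"); print(np.sort((S@C)[2])[:4],"end-",(S@[-.08,0,.013,1])[:3])
E
```

```text
27.9 q [-1.63, 1.12, 1.35, 2.08, -0.44, 0.98, 0.04] p [0.4305, 0.2308, 0.2546] F [-2.3, 1.9, 5.2] w 0.0482 g 105.2
grasp [0.4423, 0.1274, 0.1397] y [0.994, 0.113, -0.0] z [0.076, -0.667, -0.741]
[-0.00202374 -0.00202272 -0.00199529 -0.00199427] end- [ 0.44341451  0.1189815  -0.002009  ]
```

>>> arm_command(
  plan=[
    {"claw":0,"tx":0,"ty":0,"tz":0,"ax":0,"ay":0,"az":0},
    {"claw":0,"tx":0,"ty":0,"tz":0,"ax":0,"ay":0,"az":0},
    {"claw":0,"tx":0,"ty":0,"tz":0,"ax":0,"ay":0,"az":0},
    {"claw":0,"tx":0,"ty":0,"tz":0,"ax":0,"ay":0,"az":0},
    {"claw":0,"tx":0,"ty":0,"tz":0,"ax":0,"ay":0,"az":0},
    {"claw":0,"tx":0,"ty":0,"tz":0,"ax":0,"ay":0,"az":0},
    {"claw":0,"tx":0,"ty":0,"tz":-0.01,"ax":0,"ay":0,"az":0},
    {"claw":0,"tx":0,"ty":0,"tz":-0.02,"ax":0,"ay":0,"az":0},
    {"claw":0,"tx":0,"ty":0,"tz":-0.03,"ax":0,"ay":0,"az":0},
    {"claw":0,"tx":0,"ty":0,"tz":-0.02,"ax":0,"ay":0,"az":0},
  ],
)

```text
clock: 28.73
tcp_pos: [0.4244, 0.286, 0.3154]
orientation: [1.675, 1.877, -0.645]
contact_force: [1.2, 0.9, -0.3]
grip_width: 0.0852
gripper_force: 0.0
```

```bash
python3 - <<'E'
from h import *
for c in("side","top"):
    r.grab_frame(c)
    for t in ("end_plus","end_minus"): print(c,t,find(t,c))
p,M=st(); h=.113
p1,M1=pose([.4432,.120,.145],h,0); pb=p1+[0,0,.07]; rows(p,M,pb,M1,10)
E
```

```text
side end_plus [([0.4453, 0.118, 0.1542], 0.61)]
side end_minus [([0.4429, 0.1223, -0.0005], 0.89)]
top end_plus [([0.4441, 0.1205, 0.1633], 0.67)]
top end_minus [([0.4441, 0.1211, 0.0029], 0.5)]
29.03 q [-1.71, 1.06, 1.41, 1.99, -0.35, 1.15, -0.04] p [0.4241, 0.2836, 0.3129] F [-0.1, 0.1, 0.2] w 0.0856 g 0.0
grasp [0.4356, 0.1801, 0.198] y [0.994, 0.112, -0.001] z [0.074, -0.667, -0.741]
10 x  t [-0.0178, 0.0001, 0.0013]  a [-0.01, 4.22, -0.0]
```

>>> arm_command(
  plan=[
    {"claw":0,"tx":-0.0178,"ty":0.0001,"tz":0.0013,"ax":0,"ay":4.22,"az":0},
    {"claw":0,"tx":-0.0178,"ty":0.0001,"tz":0.0013,"ax":0,"ay":4.22,"az":0},
    {"claw":0,"tx":-0.0178,"ty":0.0001,"tz":0.0013,"ax":0,"ay":4.22,"az":0},
    {"claw":0,"tx":-0.0178,"ty":0.0001,"tz":0.0013,"ax":0,"ay":4.22,"az":0},
    {"claw":0,"tx":-0.0178,"ty":0.0001,"tz":0.0013,"ax":0,"ay":4.22,"az":0},
    {"claw":0,"tx":-0.0178,"ty":0.0001,"tz":0.0013,"ax":0,"ay":4.22,"az":0},
    {"claw":0,"tx":-0.0178,"ty":0.0001,"tz":0.0013,"ax":0,"ay":4.22,"az":0},
    {"claw":0,"tx":-0.0178,"ty":0.0001,"tz":0.0013,"ax":0,"ay":4.22,"az":0},
    {"claw":0,"tx":-0.0178,"ty":0.0001,"tz":0.0013,"ax":0,"ay":4.22,"az":0},
    {"claw":0,"tx":-0.0178,"ty":0.0001,"tz":0.0013,"ax":0,"ay":4.22,"az":0},
  ],
)

```text
clock: 29.87
tcp_pos: [0.4435, 0.1189, 0.3698]
orientation: [-2.091, -2.34, -0.003]
contact_force: [-0.3, 0.3, -1.1]
grip_width: 0.0853
gripper_force: 0.0
```

```bash
python3 - <<'E'
from h import *
for c in("side","top"):
    save(c,c+"4.png")
    for t in ("end_plus","end_minus","drying_stand","top_bar","rail_minus","rail_plus"): print(c,t,find(t,c))
p,M=st(); h=.113
p1,M1=pose([.4438,.120,.145],h,0); rows(p,M,p1,M1,6)
E
```

```text
side end_plus [([0.4457, 0.1208, 0.1563], 0.89)]
side end_minus [([0.4405, 0.118, 0.0033], 0.84)]
side drying_stand [([0.432, 0.2578, -0.0003], 0.58)]
side top_bar [([0.4312, 0.2576, 0.0963], 0.7)]
side rail_minus [([0.4394, 0.1864, 0.0111], 0.94)]
side rail_plus [([0.4181, 0.3337, 0.0068], 0.73)]
top end_plus []
top end_minus [([0.5681, 0.1202, 0.0025], 0.57)]
top drying_stand [([0.4257, 0.2601, 0.0009], 0.66)]
top top_bar [([0.429, 0.2595, 0.0995], 0.97)]
top rail_minus [([0.5617, 0.0003, -0.0017], 0.27)]
top rail_plus [([0.4159, 0.333, 0.0044], 0.94)]
30.57 q [-1.45, 0.44, 1.35, 2.14, -0.53, 0.97, 0.31] p [0.444, 0.1209, 0.3701] F [-0.3, 0.5, -0.5] w 0.0852 g 0.0
grasp [0.444, 0.1209, 0.2151] y [0.993, 0.114, -0.0] z [-0.0, 0.0, -1.0]
6 x  t [-0.0001, -0.0001, 0.0117]  a [-0.0, -0.0, 0.01]
```

View pics/top4.png

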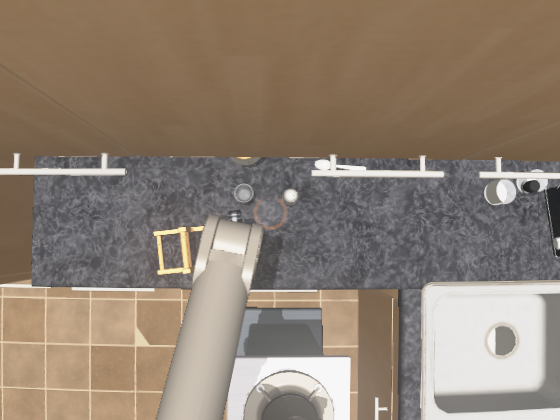

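The top view shows the wrist over the stone at (235,240) and the stand at (165–205,250) undisturbed. I go down and grip the top end.

>>> arm_command(
  plan=[
    {"claw":0,"tx":-0.0001,"ty":0,"tz":0.0117,"ax":0,"ay":0,"az":0},
    {"claw":0,"tx":-0.0001,"ty":0,"tz":0.0117,"ax":0,"ay":0,"az":0},
    {"claw":0,"tx":-0.0001,"ty":0,"tz":0.0117,"ax":0,"ay":0,"az":0},
    {"claw":0,"tx":-0.0001,"ty":0,"tz":0.0117,"ax":0,"ay":0,"az":0},
    {"claw":0,"tx":-0.0001,"ty":0,"tz":0.0117,"ax":0,"ay":0,"az":0},
    {"claw":0,"tx":-0.0001,"ty":0,"tz":0.0117,"ax":0,"ay":0,"az":0},
    {"claw":0,"tx":0,"ty":0,"tz":0,"ax":0,"ay":0,"az":0},
    {"claw":1,"tx":0,"ty":0,"tz":0,"ax":0,"ay":0,"az":0},
    {"claw":1,"tx":0,"ty":0,"tz":0,"ax":0,"ay":0,"az":0},
    {"claw":1,"tx":0,"ty":0,"tz":0,"ax":0,"ay":0,"az":0},
  ],
  squeeze=90,
)

```text
clock: 31.4
tcp_pos: [0.4444, 0.12, 0.3007]
orientation: [-2.091, -2.344, -0.002]
contact_force: [2.2, 0.3, 0.2]
grip_width: 0.0515
gripper_force: 0.4
```

```bash
python3 - <<'E'
from h import *
for c in("side","top"):
    r.grab_frame(c)
    for t in ("end_plus","end_minus","whetstone"): print(c,t,find(t,c))
T=tool(); y=T[:3,1]; h=np.arctan2(y[1],y[0]); print("h",h)
d=np.array([-np.sin(h),np.cos(h),0]); e=np.array([.4438,.1205,0])
S=stone(e,[-.08,0,.013],270,h); np.save("rel.npy",np.linalg.inv(T)@S)
f=np.array([.4339,.2139,0])
T=carry(T,S,stone(e+[0,0,.026],[-.08,0,.013],270,h),4)
T=carry(T,stone(e+[0,0,.026],[-.08,0,.013],270,h),stone(f-.005*d+[0,0,.026],[-.08,0,.013],272,.113),10)
E
```

```text
side end_plus [([0.4439, 0.1228, 0.156], 0.93)]
side end_minus [([0.443, 0.1214, 0.0004], 0.97)]
side whetstone [([0.4447, 0.1338, 0.0783], 0.92)]
top end_plus []
top end_minus []
top whetstone []
31.8 q [-1.29, 0.52, 1.16, 2.2, -0.66, 0.84, 0.41] p [0.4444, 0.1198, 0.301] F [-2.1, -1.2, 8.4] w 0.0488 g 91.8
grasp [0.4444, 0.1201, 0.146] y [0.994, 0.113, 0.0] z [0.0, 0.002, -1.0]
h 0.11358954403418683
4 x t [0.0, 0.0, -0.0065] a [0.0, -0.0, -0.0] lowest [0.0, 0.0032, 0.0065, 0.0097, 0.013, 0.0162, 0.0195, 0.0227, 0.026] tcp [0.444, 0.12, 0.327] tilt 0.1
10 x t [0.0099, 0.0001, -0.0001] a [0.0, -0.2, 0.0] lowest [0.026, 0.0261, 0.0262, 0.0262, 0.0262, 0.0261, 0.026, 0.0258, 0.0255] tcp [0.434, 0.219, 0.327] tilt -1.9
```

>>> arm_command(
  plan=[
    {"claw":1,"tx":0,"ty":0,"tz":-0.0055,"ax":0,"ay":0,"az":0},
    {"claw":1,"tx":0,"ty":0,"tz":-0.0055,"ax":0,"ay":0,"az":0},
    {"claw":1,"tx":0,"ty":0,"tz":-0.0055,"ax":0,"ay":0,"az":0},
    {"claw":1,"tx":0,"ty":0,"tz":-0.0055,"ax":0,"ay":0,"az":0},
    {"claw":1,"tx":0.0049,"ty":0,"tz":-0.0001,"ax":0,"ay":-0.1,"az":0},
    {"claw":1,"tx":0.0049,"ty":0,"tz":-0.0001,"ax":0,"ay":-0.1,"az":0},
    {"claw":1,"tx":0.0049,"ty":0,"tz":-0.0001,"ax":0,"ay":-0.1,"az":0},
    {"claw":1,"tx":0.0049,"ty":0,"tz":-0.0001,"ax":0,"ay":-0.1,"az":0},
    {"claw":1,"tx":0,"ty":0,"tz":0,"ax":0,"ay":0,"az":0},
    {"claw":1,"tx":0,"ty":0,"tz":0,"ax":0,"ay":0,"az":0},
  ],
)

```text
clock: 32.63
tcp_pos: [0.4418, 0.1399, 0.3222]
orientation: [2.087, 2.342, -0.008]
contact_force: [0.6, 0.9, -4.5]
grip_width: 0.0485
gripper_force: 94.1
```

```bash
python3 - <<'E'
from h import *
save("side","side5.png")
for c in("side","top"):
    if c=="top": r.grab_frame(c)
    for t in ("end_plus","end_minus","rail_minus","top_bar"): print(c,t,find(t,c))
T=tool(); S=T@np.load("rel.npy"); print("end+",(S@[.08,0,.013,1])[:3],"end-",(S@[-.08,0,.013,1])[:3])
h=.113;d=np.array([-np.sin(h),np.cos(h),0]); f=np.array([.4339,.2139,0])
B=stone(f-.005*d+[0,0,.0225],[-.08,0,.013],272,h)
T=carry(T,S,B,10)
E
```

```text
side end_plus [([0.4433, 0.1381, 0.1786], 0.63)]
side end_minus [([0.6445, -0.1347, 0.0044], 0.71)]
side rail_minus [([0.4381, 0.183, 0.0116], 0.95)]
side top_bar [([0.4271, 0.2599, 0.0988], 0.73)]
top end_plus []
top end_minus []
top rail_minus []
top top_bar [([0.4333, 0.2569, 0.0954], 0.85)]
33.13 q [-1.38, 0.51, 1.22, 2.18, -0.62, 0.88, 0.34] p [0.4419, 0.1393, 0.3224] F [0.3, -0.1, -4.8] w 0.0487 g 94.1
grasp [0.442, 0.1383, 0.1674] y [0.994, 0.113, -0.0] z [0.0, -0.006, -1.0]
end+ [0.44142828 0.13881891 0.18141051] end- [0.44149819 0.13755111 0.02141555]
10 x t [0.008, 0.0001, -0.0002] a [-0.0, -0.15, 0.0] lowest [0.0213, 0.0215, 0.0217, 0.0218, 0.0219, 0.022, 0.022, 0.0221, 0.022] tcp [0.434, 0.219, 0.323] tilt -1.9
```

View pics/side5.png

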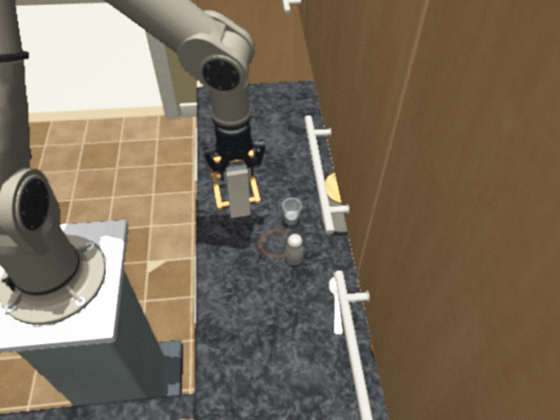

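The side picture shows the stone hanging upright at (238,190), centred in front of the rail at (238,203), with the glass and shaker clear. Next I step it over.

>>> arm_command(
  plan=[
    {"claw":1,"tx":0.008,"ty":0.0001,"tz":-0.0002,"ax":0,"ay":-0.15,"az":0},
    {"claw":1,"tx":0.008,"ty":0.0001,"tz":-0.0002,"ax":0,"ay":-0.15,"az":0},
    {"claw":1,"tx":0.008,"ty":0.0001,"tz":-0.0002,"ax":0,"ay":-0.15,"az":0},
    {"claw":1,"tx":0.008,"ty":0.0001,"tz":-0.0002,"ax":0,"ay":-0.15,"az":0},
    {"claw":1,"tx":0.008,"ty":0.0001,"tz":-0.0002,"ax":0,"ay":-0.15,"az":0},
    {"claw":1,"tx":0.008,"ty":0.0001,"tz":-0.0002,"ax":0,"ay":-0.15,"az":0},
    {"claw":1,"tx":0.008,"ty":0.0001,"tz":-0.0002,"ax":0,"ay":-0.15,"az":0},
    {"claw":1,"tx":0.008,"ty":0.0001,"tz":-0.0002,"ax":0,"ay":-0.15,"az":0},
    {"claw":1,"tx":0.008,"ty":0.0001,"tz":-0.0002,"ax":0,"ay":-0.15,"az":0},
    {"claw":1,"tx":0.008,"ty":0.0001,"tz":-0.0002,"ax":0,"ay":-0.15,"az":0},
  ],
)

```text
clock: 33.97
tcp_pos: [0.4337, 0.2199, 0.3229]
orientation: [2.075, 2.326, -0.034]
contact_force: [1.1, -0.0, -4.9]
grip_width: 0.0489
gripper_force: 94.0
```

```bash
python3 - <<'E'
from h import *
save("side","side6.png")
for c in("side","top"):
    if c=="top": r.grab_frame(c)
    for t in ("end_plus","end_minus","rail_minus","top_bar"): print(c,t,find(t,c))
T=tool(); S=T@np.load("rel.npy"); print("end+",(S@[.08,0,.013,1])[:3],"end-",(S@[-.08,0,.013,1])[:3])
h=.113;d=np.array([-np.sin(h),np.cos(h),0]); c0=np.array([.4288,.2586,0])
for a,z in((12,.003),(14,.003)):
    s,c=np.sin(np.radians(a)),np.cos(np.radians(a)); y0=-(.02+(.098-.013*s)*s)/c; print(a,"y0",y0)
y0=-.045
def F(a,z,y0): return stone(c0+y0*d+[0,0,z],[-.08,0,.0],270+a,h) # placeholder
def G(a,y0,z):  # end centre at y0, lowest corner at z
    return stone(c0+y0*d+[0,0,z+.013*np.sin(np.radians(a))],[-.08,0,.013],270+a,h)
A=G(2,-.046,.002); B=G(11,-.046,.002)
T=carry(T,S,A,6); T=carry(T,A,B,4)
E
```

```text
side end_plus [([0.4363, 0.213, 0.1789], 0.97)]
side end_minus [([0.4331, 0.2104, 0.0244], 0.92)]
side rail_minus [([0.4383, 0.1829, 0.008], 0.8)]
side top_bar [([0.4283, 0.2595, 0.0996], 0.57)]
top end_plus [([0.4354, 0.2113, 0.187], 0.4)]
top end_minus [([0.4329, 0.2112, 0.0225], 0.62)]
top rail_minus [([0.4325, 0.1822, 0.0099], 0.78)]
top top_bar []
34.47 q [-1.51, 0.57, 1.22, 2.12, -0.65, 0.92, 0.2] p [0.4339, 0.2186, 0.323] F [-0.3, -0.1, -4.3] w 0.0487 g 94.0
grasp [0.4344, 0.2136, 0.1681] y [0.994, 0.113, -0.0] z [0.003, -0.032, -0.999]
end+ [0.43381911 0.21448451 0.18209352] end- [0.43436161 0.20907595 0.02218588]
12 y0 -0.04070284601725684
14 y0 -0.044262284125668946
6 x t [0.0008, -0.0, 0.0033] a [-0.0, -0.01, -0.0] lowest [0.0217, 0.0193, 0.0168, 0.0143, 0.0119, 0.0094, 0.0069, 0.0045, 0.002] tcp [0.433, 0.223, 0.303] tilt -1.9
4 x t [0.0118, 0.0, -0.0003] a [0.0, -2.25, -0.0] lowest [0.002, 0.002, 0.002, 0.002, 0.002, 0.002, 0.002, 0.002, 0.002] tcp [0.428, 0.269, 0.3] tilt -10.8
```

View pics/side6.png

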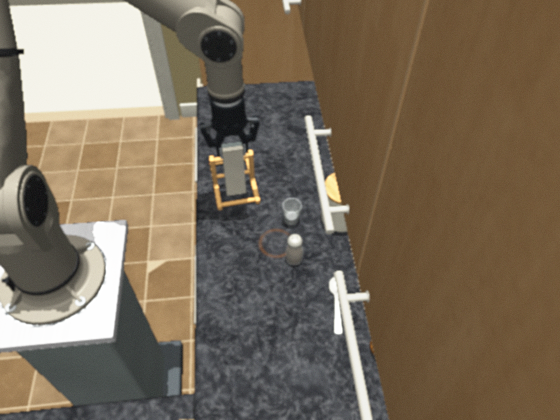

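>>> arm_command(
  plan=[
    {"claw":1,"tx":0.0008,"ty":0,"tz":0.0033,"ax":0,"ay":0,"az":0},
    {"claw":1,"tx":0.0008,"ty":0,"tz":0.0033,"ax":0,"ay":0,"az":0},
    {"claw":1,"tx":0.0008,"ty":0,"tz":0.0033,"ax":0,"ay":0,"az":0},
    {"claw":1,"tx":0.0008,"ty":0,"tz":0.0033,"ax":0,"ay":0,"az":0},
    {"claw":1,"tx":0.0008,"ty":0,"tz":0.0033,"ax":0,"ay":0,"az":0},
    {"claw":1,"tx":0.0008,"ty":0,"tz":0.0033,"ax":0,"ay":0,"az":0},
    {"claw":1,"tx":0.0118,"ty":0,"tz":-0.0003,"ax":0,"ay":-2.25,"az":0},
    {"claw":1,"tx":0.0118,"ty":0,"tz":-0.0003,"ax":0,"ay":-2.25,"az":0},
    {"claw":1,"tx":0.0118,"ty":0,"tz":-0.0003,"ax":0,"ay":-2.25,"az":0},
    {"claw":1,"tx":0.0118,"ty":0,"tz":-0.0003,"ax":0,"ay":-2.25,"az":0},
  ],
)

```text
clock: 35.3
tcp_pos: [0.428, 0.2706, 0.2997]
orientation: [1.993, 2.233, -0.191]
contact_force: [0.2, 0.4, -5.4]
grip_width: 0.0488
gripper_force: 94.2
```

```bash
cat >> h.py <<'E'
c0=np.array([.4288,.2586,0]); H=.113; D=np.array([-np.sin(H),np.cos(H),0])
def G(a,y0,z): return stone(c0+y0*D+[0,0,z+.013*np.sin(np.radians(a))],[-.08,0,.013],270+a,H)
E
python3 - <<'E'
from h import *
for c in("side","top"):
    r.grab_frame(c)
    for t in ("end_plus","end_minus"): print(c,t,find(t,c))
T=tool(); S=T@np.load("rel.npy"); print("end+",(S@[.08,0,.013,1])[:3],"end-",(S@[-.08,0,.013,1])[:3],"low",(S@C)[2].min())
A=G(11.5,-.046,-.0005); B=G(14.5,-.046,-.001)
T=carry(T,S,A,3); T=carry(T,A,B,5)
E
```

```text
side end_plus [([0.4332, 0.2434, 0.1586], 0.85)]
side end_minus [([0.4335, 0.2158, 0.0069], 0.79)]
top end_plus [([0.4327, 0.2435, 0.1644], 0.75)]
top end_minus [([0.432, 0.2168, 0.0064], 0.76)]
35.6 q [-1.59, 0.72, 1.22, 2.07, -0.61, 0.95, 0.07] p [0.4281, 0.2687, 0.3] F [-0.3, 0.0, -4.3] w 0.0489 g 94.2
grasp [0.4313, 0.2399, 0.1478] y [0.994, 0.112, -0.0] z [0.021, -0.186, -0.982]
end+ [0.43045689 0.24286236 0.16142928] end- [0.4337544  0.2127682  0.00431955] low 0.0018465199054205211
3 x t [0.0012, 0.0, 0.0007] a [-0.01, -0.2, -0.02] lowest [0.0018, 0.0016, 0.0013, 0.001, 0.0007, 0.0004, 0.0001, -0.0002, -0.0005] tcp [0.428, 0.272, 0.297] tilt -11.3
5 x t [0.0031, 0.0, -0.0] a [0.0, -0.6, -0.0] lowest [-0.0005, -0.0006, -0.0006, -0.0007, -0.0008, -0.0008, -0.0009, -0.0009, -0.001] tcp [0.426, 0.287, 0.294] tilt -14.3
```

>>> arm_command(
  plan=[
    {"claw":1,"tx":0.0012,"ty":0,"tz":0.0007,"ax":0,"ay":-0.2,"az":0},
    {"claw":1,"tx":0.0012,"ty":0,"tz":0.0007,"ax":0,"ay":-0.2,"az":0},
    {"claw":1,"tx":0.0012,"ty":0,"tz":0.0007,"ax":0,"ay":-0.2,"az":0},
    {"claw":1,"tx":0.0031,"ty":0,"tz":0,"ax":0,"ay":-0.6,"az":0},
    {"claw":1,"tx":0.0031,"ty":0,"tz":0,"ax":0,"ay":-0.6,"az":0},
    {"claw":1,"tx":0.0031,"ty":0,"tz":0,"ax":0,"ay":-0.6,"az":0},
    {"claw":1,"tx":0,"ty":0,"tz":0,"ax":0,"ay":0,"az":0},
    {"claw":1,"tx":0,"ty":0,"tz":0,"ax":0,"ay":0,"az":0},
    {"claw":1,"tx":0,"ty":0,"tz":0,"ax":0,"ay":0,"az":0},
    {"claw":1,"tx":0,"ty":0,"tz":0,"ax":0,"ay":0,"az":0},
  ],
)

```text
clock: 36.43
tcp_pos: [0.4267, 0.282, 0.2955]
orientation: [1.972, 2.209, -0.229]
contact_force: [-2.5, 0.9, 5.7]
grip_width: 0.0489
gripper_force: 95.5
```

```bash
python3 - <<'E'
from h import *
T=tool(); S=T@np.load("rel.npy"); print("end+",(S@[.08,0,.013,1])[:3],"end-",(S@[-.08,0,.013,1])[:3],"low",(S@C)[2].min())
A=G(14.8,-.046,-.0015)
T=carry(T,S,A,4)
E
```

```text
36.43 q [-1.61, 0.75, 1.23, 2.06, -0.6, 0.97, 0.04] p [0.4267, 0.282, 0.2955] F [-2.5, 0.9, 5.7] w 0.0489 g 95.5
grasp [0.4307, 0.2467, 0.1446] y [0.994, 0.113, -0.0] z [0.026, -0.227, -0.973]
end+ [0.42978031 0.25029223 0.15816174] end- [0.4339021  0.2136058  0.00247899] low -0.0005290093794101253
4 x t [0.0018, -0.0, 0.0002] a [-0.0, -0.36, 0.01] lowest [-0.0005, -0.0007, -0.0008, -0.0009, -0.001, -0.0011, -0.0013, -0.0014, -0.0015] tcp [0.426, 0.289, 0.293] tilt -14.6
```

>>> arm_command(
  plan=[
    {"claw":1,"tx":0.0018,"ty":0,"tz":0,"ax":0,"ay":-0.36,"az":0},
    {"claw":1,"tx":0.0018,"ty":0,"tz":0,"ax":0,"ay":-0.36,"az":0},
    {"claw":1,"tx":0.0018,"ty":0,"tz":0,"ax":0,"ay":-0.36,"az":0},
    {"claw":1,"tx":0,"ty":0,"tz":0,"ax":0,"ay":0,"az":0},
    {"claw":1,"tx":0,"ty":0,"tz":0,"ax":0,"ay":0,"az":0},
    {"claw":1,"tx":0,"ty":0,"tz":0,"ax":0,"ay":0,"az":0},
    {"claw":1,"tx":0,"ty":0,"tz":0,"ax":0,"ay":0,"az":0},
    {"claw":1,"tx":0,"ty":0,"tz":0,"ax":0,"ay":0,"az":0},
    {"claw":1,"tx":0,"ty":0,"tz":0,"ax":0,"ay":0,"az":0},
    {"claw":1,"tx":0,"ty":0,"tz":0,"ax":0,"ay":0,"az":0},
  ],
)

```text
clock: 37.27
tcp_pos: [0.4261, 0.2875, 0.2943]
orientation: [1.961, 2.198, -0.246]
contact_force: [-3.1, 0.8, 6.5]
grip_width: 0.0488
gripper_force: 95.9
```

```bash
python3 - <<'E'
from h import *
print(r.get_obs()["moment"])
for c in("side","top"):
    r.grab_frame(c)
    for t in ("end_plus","end_minus"): print(c,t,find(t,c))
T=tool(); S=T@np.load("rel.npy"); print("end+",(S@[.08,0,.013,1])[:3],"end-",(S@[-.08,0,.013,1])[:3],"low",(S@C)[2].min(), "tilt",np.degrees(np.arccos(S[2,0])))
E
```

```text
[ 0.01648789  0.99704557 -0.21941901]
side end_plus [([0.4302, 0.2522, 0.1522], 0.69)]
side end_minus [([0.4322, 0.2182, 0.0039], 0.86)]
top end_plus [([0.4301, 0.2553, 0.1605], 0.61)]
top end_minus [([0.4329, 0.2153, 0.0052], 0.96)]
37.57 q [-1.62, 0.77, 1.23, 2.05, -0.59, 0.98, 0.03] p [0.4261, 0.2875, 0.2943] F [-3.8, 1.0, 7.5] w 0.0489 g 95.9
grasp [0.4304, 0.2494, 0.1441] y [0.994, 0.113, -0.0] z [0.028, -0.246, -0.969]
end+ [0.42947402 0.25321741 0.15759678] end- [0.43391801 0.21362237 0.00263716] low -0.000611718122846383 tilt 14.419691682402748
```

>>> arm_command(
  plan=[
    {"claw":1,"tx":0.0018,"ty":0,"tz":0,"ax":0,"ay":-0.36,"az":0},
    {"claw":1,"tx":0.0018,"ty":0,"tz":0,"ax":0,"ay":-0.36,"az":0},
    {"claw":1,"tx":0.0018,"ty":0,"tz":0,"ax":0,"ay":-0.36,"az":0},
    {"claw":1,"tx":0,"ty":0,"tz":0,"ax":0,"ay":0,"az":0},
    {"claw":1,"tx":0,"ty":0,"tz":0,"ax":0,"ay":0,"az":0},
    {"claw":1,"tx":0,"ty":0,"tz":0,"ax":0,"ay":0,"az":0},
    {"claw":1,"tx":0,"ty":0,"tz":0,"ax":0,"ay":0,"az":0},
    {"claw":1,"tx":0,"ty":0,"tz":0,"ax":0,"ay":0,"az":0},
    {"claw":1,"tx":0,"ty":0,"tz":0,"ax":0,"ay":0,"az":0},
    {"claw":1,"tx":0,"ty":0,"tz":0,"ax":0,"ay":0,"az":0},
  ],
)

```text
clock: 38.4
tcp_pos: [0.4258, 0.2918, 0.293]
orientation: [1.95, 2.184, -0.265]
contact_force: [-1.8, -2.7, 6.9]
grip_width: 0.0488
gripper_force: 95.7
```

```bash
python3 - <<'E'
from h import *
print(r.get_obs()["moment"])
T=tool(); S=T@np.load("rel.npy"); print("end-",(S@[-.08,0,.013,1])[:3],"low",(S@C)[2].min(), "tilt",np.degrees(np.arccos(S[2,0])))
E
```

```text
[-0.53024457  0.62702529 -0.05812083]
38.4 q [-1.62, 0.78, 1.23, 2.04, -0.58, 0.98, 0.01] p [0.4258, 0.2918, 0.293] F [-1.8, -2.7, 6.9] w 0.0488 g 95.7
grasp [0.4305, 0.2508, 0.1437] y [0.994, 0.113, 0.0] z [0.03, -0.265, -0.964]
end- [0.43434926 0.21214136 0.00289795] low -0.0005970359601951553 tilt 15.58268904254658
```

>>> arm_command(
  plan=[
    {"claw":0,"tx":0,"ty":0,"tz":0,"ax":0,"ay":0,"az":0},
    {"claw":0,"tx":0,"ty":0,"tz":0,"ax":0,"ay":0,"az":0},
    {"claw":0,"tx":0,"ty":0,"tz":0,"ax":0,"ay":0,"az":0},
    {"claw":0,"tx":0,"ty":0,"tz":0,"ax":0,"ay":0,"az":0},
    {"claw":0,"tx":0,"ty":0,"tz":0,"ax":0,"ay":0,"az":0},
    {"claw":0,"tx":0,"ty":0,"tz":0,"ax":0,"ay":0,"az":0},
    {"claw":0,"tx":0,"ty":0,"tz":0,"ax":0,"ay":0,"az":0},
    {"claw":0,"tx":0,"ty":0,"tz":0,"ax":0,"ay":0,"az":0},
    {"claw":0,"tx":0,"ty":0,"tz":0,"ax":0,"ay":0,"az":0},
    {"claw":0,"tx":0,"ty":0,"tz":0,"ax":0,"ay":0,"az":0},
  ],
)

```text
clock: 39.23
tcp_pos: [0.4255, 0.2924, 0.2926]
orientation: [1.951, 2.186, -0.264]
contact_force: [0.8, 0.5, -1.0]
grip_width: 0.0852
gripper_force: 0.0
```

```bash
python3 - <<'E'
from h import *
st()
for c in("side","top"):
    r.grab_frame(c)
    for t in ("end_plus","end_minus"): print(c,t,find(t,c))
E
```

```text
39.23 q [-1.62, 0.78, 1.23, 2.04, -0.58, 0.98, 0.01] p [0.4255, 0.2924, 0.2926] F [0.8, 0.5, -1.0] w 0.0852 g 0.0
grasp [0.4301, 0.2515, 0.1432] y [0.994, 0.113, -0.0] z [0.03, -0.264, -0.964]
side end_plus [([0.43, 0.2522, 0.1526], 0.86)]
side end_minus [([0.4352, 0.2126, 0.0048], 0.63)]
top end_plus [([0.4283, 0.2529, 0.1639], 0.73)]
top end_minus []
```

The stone holds its lean of about 15°, so I back the open hand straight off along the fingers.

>>> arm_command(
  plan=[
    {"claw":0,"tx":0,"ty":0,"tz":-0.005,"ax":0,"ay":0,"az":0},
    {"claw":0,"tx":0,"ty":0,"tz":-0.01,"ax":0,"ay":0,"az":0},
    {"claw":0,"tx":0,"ty":0,"tz":-0.015,"ax":0,"ay":0,"az":0},
    {"claw":0,"tx":0,"ty":0,"tz":-0.02,"ax":0,"ay":0,"az":0},
    {"claw":0,"tx":0,"ty":0,"tz":-0.02,"ax":0,"ay":0,"az":0},
    {"claw":0,"tx":0,"ty":0,"tz":-0.02,"ax":0,"ay":0,"az":0},
    {"claw":0,"tx":0,"ty":0,"tz":-0.02,"ax":0,"ay":0,"az":0},
    {"claw":0,"tx":0,"ty":0,"tz":-0.01,"ax":0,"ay":0,"az":0},
    {"claw":0,"tx":0,"ty":0,"tz":0,"ax":0,"ay":0,"az":0},
    {"claw":0,"tx":0,"ty":0,"tz":0,"ax":0,"ay":0,"az":0},
  ],
)

```text
clock: 40.37
tcp_pos: [0.4218, 0.3242, 0.4083]
orientation: [1.95, 2.187, -0.263]
contact_force: [0.4, 0.4, -1.5]
grip_width: 0.0856
gripper_force: 0.0
```

```bash
python3 - <<'E'
from h import *
st(); im=save("side","side7.png")
cv2.imwrite("pics/side7c.png",cv2.resize(im[120:300,180:360,::-1],(600,600),interpolation=cv2.INTER_CUBIC))
A=[]
for c in("side","top"):
    if c=="top": r.grab_frame(c)
    for t in ("end_plus","end_minus","salt_shaker","shot_glass","tea_caddy","teaspoon","top_bar"):
        f=find(t,c); print(c,t,f)
        if f and t in("end_plus","end_minus"): q=np.array(f[0][0])-c0; print("  stand frame y",round(float(q@D),4),"x",round(float(q@[np.cos(H),np.sin(H),0]),4))
E
```

```text
40.37 q [-1.75, 0.68, 1.39, 1.9, -0.44, 1.21, -0.09] p [0.4218, 0.3242, 0.4083] F [0.4, 0.4, -1.5] w 0.0856 g 0.0
grasp [0.4264, 0.2834, 0.2589] y [0.993, 0.114, -0.0] z [0.03, -0.263, -0.964]
side end_plus [([0.4309, 0.2557, 0.1561], 0.88)]
  stand frame y -0.0031 x 0.0018
side end_minus [([0.4349, 0.2123, 0.0041], 0.72)]
  stand frame y -0.0467 x 0.0008
side salt_shaker [([0.5658, 0.001, 0.0011], 0.82)]
side shot_glass [([0.5712, 0.1195, -0.0038], 0.92)]
side tea_caddy [([0.6961, 0.1164, -0.0], 0.64)]
side teaspoon [([0.6427, -0.1358, 0.0026], 0.7)]
side top_bar [([0.4286, 0.257, 0.0961], 0.96)]
top end_plus [([0.4301, 0.2527, 0.1595], 0.76)]
  stand frame y -0.006 x 0.0006
top end_minus [([0.4308, 0.2115, 0.0042], 0.87)]
  stand frame y -0.047 x -0.0033
top salt_shaker [([0.5627, 0.0015, -0.0004], 0.64)]
top shot_glass [([0.5701, 0.1219, 0.0013], 0.52)]
top tea_caddy [([0.6965, 0.118, -0.0004], 0.44)]
top teaspoon [([0.6458, -0.136, -0.0], 0.63)]
top top_bar [([0.4302, 0.2569, 0.098], 0.96)]
```

View pics/side7c.png

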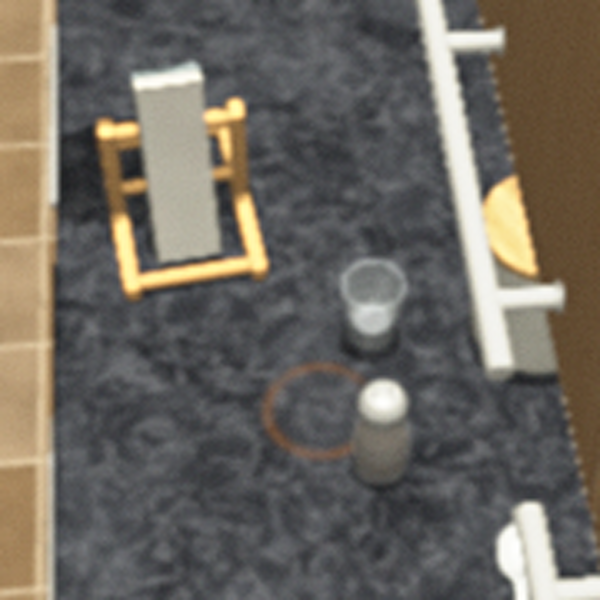

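The crop shows the stone leaning squarely on the top bar (about (170,125)), with its foot behind the near rail (about (190,260)). The hand is clear and nothing else has been disturbed, so I hand in.

```bash
python3 -c "
from bench import r
print(r.hand_in())"
```

```text
the job is handed in; nothing more can be done
None
```

The whetstone is leaning squarely on the stand's top bar at about 15°, foot behind the near rail, hand clear and other items measured where they started; it took both let-go steps on the way, and the job is handed in with no verdict returned.

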